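# Rack the packing tubes heavy end down

## Robot

A 6-joint arm with a two-finger parallel gripper is mounted at the origin on the work surface. World frame = base frame: x ahead of the robot, y to its left, z up, the work surface at z = 0. Lengths are in m, angles in rad, forces in N, time in s.
With the tool pointing down it reaches from about 0.35 to 0.975 m from the base axis. Payload 4.9 kg.
Tool frame: the origin (TCP) lies at the very end of the fingers, on their centre line; the grasp point (between the pads) lies behind it (manip.grip_depth is the z of the grasp point in the tool frame, in m); z points along the fingers, y is the direction in which the jaws open and shut (so a half turn about z gives the same grasp; the last joint's range is limited). The gripper opens to 85 mm and grips with 20 to 120 N. Pads are 22 mm wide; open, the fingers measure 114 mm over their backs; the gripper's body (76 mm by 85 mm) begins 54 mm behind the grasp point. The pads swing forward as they close: fully open they stand 13 mm farther back than shut.
Start: joints at [1.042, 0.053, 1.613, -0, 1.476, -0.119], TCP at [0.249, 0.573, 0.198] pointing down, gripper open.
Joint ranges: [-3.01, 3.01], [-1.01, 2.22], [0.06, 2.58], [-1.02, 4.17], [0.09, 2.62], [-3.14, 3.14]. Speed limits (rad/s): [2.57, 2.57, 3.14, 3.14, 3.14, 3.14].

## Interface

Orientations are given as a unit quaternion [w, x, y, z].
In Python, from plant import state, optics, manip, silhouettes, place_of gives the robot as it stands. The module is installed in compiled form; this text tells all that it offers.
- The arm moves only by the tool jog_arm, never from a script. Its argument "increments" is a list of rows, each an object with "slide": the shift along the tool's x, y, z in mm, a list of three; "rotation": the turn, a rotation vector about the tool's x, y, z in degrees, a list of three. A call has 1 to 20 rows; each row shifts and turns the commanded pose from where the row before left it, along the tool's axes as they then stand; what a row does not reach is not made up. A row lasts 1/12 s, in which the tool goes at most 41.7 mm and 7.16 degrees, less where a joint would pass 70% of its speed; a pose out of reach is approached as far as the arm can. A call with a gripper value outside its range is refused whole. "fingers" is the opening, from 0 (shut) to 1 (fully open), set as the call begins (left out, the last holds). The fingers move at their own pace and stop on an object; the grip force is fixed at half the most. Time passes only in rows, so rows that do not move let the fingers close. It gives the time, the measured TCP pose, the force and the opening at its end, in the units of the state.
- state(): the state, without advancing time (a new reading comes with each control period).
- optics.grab_frame(name): name is "side" or "top"; returns a dict with "frame" (480x640x3 uint8, blue, green, red), "camera_matrix" (3x3 intrinsics, pixels), "R" (3x3) and "t" (3): a world point X has camera coordinates R X + t. Camera axes: x right, y down, z forward; pixel columns grow to the right and rows downward; lengths in m; the calibration is good to about 2 mm. A picture is of the moment at which its call begins. There is no depth.
- manip.job_done(): hands the job in, once; it reports no verdict.
Trained networks look in the newest picture that a camera, given by its name, has taken for a name from the list of things; names that differ only in an ending like _2 or _b are one class to them, and where a whole thing is asked for, a point or a joint stands for the part that bears it (a point fixed in the world has none). Each returns a list of dicts, best first, with "score" (0 to 1); they miss things now and then, are a little off and sometimes report something else, mostly with a low value. They report only what shows in the picture. A call takes as long as a camera call. They do not tell look-alikes from the thing itself.
- silhouettes(thing, camera): "mask" (480x640 bool, what is visible of it) and "bbox" ([left, top, right, bottom] in pixels, round what is visible of it).
- place_of(thing, camera): "uv" ([column, row] in pixels: a listed point, or the origin of a listed thing).
The state is a dict: "time": time; "joint_pos": joint angles; "joint_vel": joint speeds; "joint_efforts": joint torques, N m; "tool_pos": TCP position; "tool_rot": TCP orientation; "contact_force": force on the tool from outside, world axes, zero at the start; "ft_torque": the same for the moment, N m; "gripper_width": opening from 0.0 (shut) to 1.0 (fully open).
Only numpy, scipy, OpenCV 4.12 (cv2) and the standard library are available. Lean on these libraries where they do the work, as an engineer would, in place of code of your own. Each camera call takes 0.05 s, during which the arm holds its last target.

## Task

Put the three packing tubes from the mat into the sloping rack, one in each lane, lying straight up the slope with the foot down on the ledge and the heavy end at the foot. The ends look alike; lifted at its middle, a tube lets you feel which end is heavy. Set the tubes down gently, and do not move the oil tin or the air cylinder.

Things in the scene. Friction and masses are not known exactly. Their poses are not given: they have to be found in the camera images.
- tube_1: closed square packing tube, grey plastic with two like black caps, 180 mm long, 40 mm square (caps 22 mm long), 0.44 to 0.63 kg. A steel part packed tight in one end puts the centre of mass 30 to 34 mm from mid-length; neither look nor pose shows which end, it changes with each start. Rigid. Origin at its centre, x along its length, y and z square to its sides
- tube_2: closed square packing tube, grey plastic with two like black caps, 180 mm long, 40 mm square (caps 22 mm long), 0.44 to 0.63 kg. A steel part packed tight in one end puts the centre of mass 30 to 34 mm from mid-length; neither look nor pose shows which end, it changes with each start. Rigid. Origin at its centre, x along its length, y and z square to its sides
- tube_3: closed square packing tube, grey plastic with two like black caps, 180 mm long, 40 mm square (caps 22 mm long), 0.44 to 0.63 kg. A steel part packed tight in one end puts the centre of mass 30 to 34 mm from mid-length; neither look nor pose shows which end, it changes with each start. Rigid. Origin at its centre, x along its length, y and z square to its sides
- bed: sloping bed of the fixed grey steel tube rack: a 4 mm plate 268 mm wide, reaching 65 mm up the slope from a ledge 32 mm high; a tube overhangs its top edge, and tips over it if heavy end up. Origin on the bed's surface in its corner with the ledge, at mid-width, 35 mm over the bench. x points up the slope (35 degrees above level, away from the robot), y along the ledge, z square out of the bed
- lane_1 (a point): where the centre of a tube lies when it rests in the left (+y) lane with its foot on the ledge: 90 mm up the slope and 20 mm out of the bed; axes as the bed's. Lanes are 85 mm apart, with 4 mm strips between and outside them, 18 mm high, running from the ledge 55 mm up the slope
- lane_2 (a point): where the centre of a tube lies when it rests in the middle lane with its foot on the ledge: 90 mm up the slope and 20 mm out of the bed; axes as the bed's. Lanes are 85 mm apart, with 4 mm strips between and outside them, 18 mm high, running from the ledge 55 mm up the slope
- lane_3 (a point): where the centre of a tube lies when it rests in the right (-y) lane with its foot on the ledge: 90 mm up the slope and 20 mm out of the bed; axes as the bed's. Lanes are 85 mm apart, with 4 mm strips between and outside them, 18 mm high, running from the ledge 55 mm up the slope
- mat: the corrugated cardboard mat on which the tubes start, fixed, 250 (x) by 310 (y) mm, 4 mm thick; origin on its underside, 45 mm from its centre to -y. The tubes lie side by side on it, about 95 mm apart along its y, each roughly along its x
- oil_tin: green oil tin, 70 x 110 x 130 mm high with a cap and handle on top to 147 mm; origin under its centre. Bystander, loose: leave it where it stands.
- air_cylinder: aluminium air cylinder lying down, 188 mm body, 50 mm wide, 45 mm high, its rod sticks out 43 mm to its -x; origin under its middle. Bystander, loose: leave it where it stands.
There are look-alikes about, which are no part of the job. Leave any green or red look-alike of the tube_1 alone.

How it is judged:
By the outcome, as a careful person would: the job done as asked, in the order asked, and still so for the second after the job is handed in, with the robot touching nothing.
It also fails if it takes over 67 s, if anything falls off the work surface, if the arm or the gripper's body presses on something with over 40 N, if the wrist force passes 120 N, or if a joint passes its speed limit or range.

## Working session

There is one attempt and no reset: what is moved stays moved. The work goes in short steps, Python scripts to look and compute and a tool call to move; the robot and the scene stay as the last step left them, time stands still between calls to the robot, and variables do not carry over. Pictures are saved under pics/ and viewed, and the job is handed in when it is done.

Besides the shell and the picture viewer there is one more tool, called after ">>>" in YAML: its name, and indented under it one key for each argument. jog_arm: Moves the arm, as the interface text tells. Its arguments: {"type":"object","properties":{"increments":{"type":"array","items":{"type":"object","properties":{"slide":{"type":"array","items":{"type":"number"}},"rotation":{"type":"array","items":{"type":"number"}}}}},"fingers":{"type":"number"}},"required":["increments"]}

```bash
mkdir -p pics; ls; python3 - <<'E'
from plant import state, optics, manip, silhouettes, place_of
import cv2, json
s=state(); print(s); print(manip.grip_depth)
for c in ("side","top"):
    f=optics.grab_frame(c); cv2.imwrite(f"pics/{c}0.png",f["frame"]); print(c,f["camera_matrix"].tolist(),f["R"].tolist(),f["t"].tolist())
    for n in ("tube_1","bed","mat","lane_1","oil_tin","air_cylinder"):
        print(n,[(round(d["score"],2),[round(float(v)) for v in d["bbox"]]) for d in silhouettes(n,c)],[(round(d["score"],2),[round(float(v),1) for v in d["uv"]]) for d in place_of(n,c)])
E
```

```text
pics
{'time': 0.0, 'joint_pos': array([ 1.04203862e+00,  5.33551152e-02,  1.61428825e+00, -3.17038274e-07,
        1.47595462e+00, -1.18956925e-01]), 'joint_vel': array([ 8.07480069e-04,  1.85656937e-03, -1.12179613e-03, -9.12528953e-04,
       -6.22193557e-05, -7.01063817e-04]), 'joint_efforts': array([ 4.83161548e-04, -3.93696105e+01, -3.70167732e+01, -9.64650849e-05,
        7.44146149e-03,  9.93608865e-06]), 'tool_pos': array([0.24864928, 0.57267499, 0.19696758]), 'tool_rot': array([-3.18924357e-04,  2.03469517e-01,  9.79080768e-01, -9.50592140e-04]), 'contact_force': array([ 0.52942579, -0.25434353,  0.74546243]), 'ft_torque': array([-0.01454753, -0.02240865, -0.01465806]), 'gripper_width': 1.0043617027679144}
-0.0187
side [[591.6732257073073, 0.0, 319.6190961157605], [0.0, 591.6732257073073, 240.79089525544634], [0.0, 0.0, 1.0]] [[0.9975262542473393, -0.06883364725819907, 0.01425836920574437], [-0.037160843165493215, -0.6885492107531986, -0.7242368784495701], [0.05966945468581989, 0.7219154475257343, -0.6894038314378705]] [-0.48238029376729646, 0.11452167643970432, 1.6012891687
[... 1238 characters left out ...]
43, 440, 306]), (0.86, [118, 148, 179, 202]), (0.79, [232, 161, 300, 193]), (0.69, [236, 194, 307, 227]), (0.65, [117, 277, 172, 340]), (0.64, [250, 227, 314, 266]), (0.6, [204, 305, 276, 351]), (0.25, [474, 200, 516, 292])] [(0.97, [415.3, 273.1]), (0.94, [147.8, 171.7]), (0.94, [143.5, 308.8]), (0.85, [235.4, 326.5]), (0.78, [272.6, 211.0]), (0.74, [266.4, 176.3]), (0.72, [282.4, 245.4])]
bed [(0.8, [344, 168, 445, 212])] [(0.95, [396.7, 200.3])]
mat [(0.92, [218, 155, 327, 280])] [(0.72, [270.2, 198.1]), (0.19, [424.6, 162.8])]
lane_1 [(0.75, [344, 168, 446, 211])] [(0.91, [363.6, 172.4]), (0.85, [424.2, 163.2])]
oil_tin [] [(0.76, [157.9, 240.6])]
air_cylinder [] [(0.64, [489.4, 237.6])]
```

View pics/side0.png

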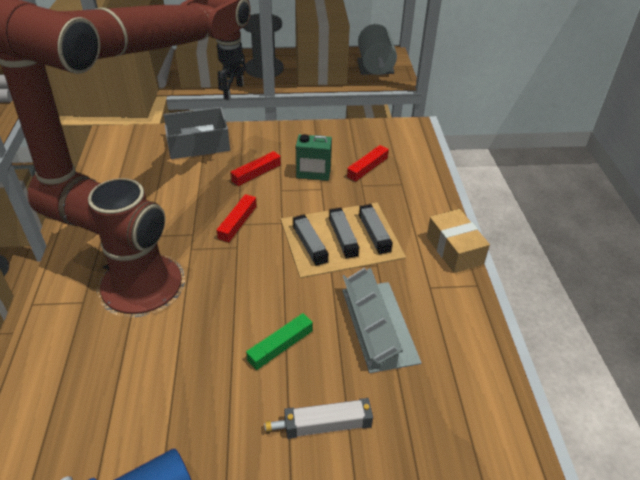

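View pics/top0.png

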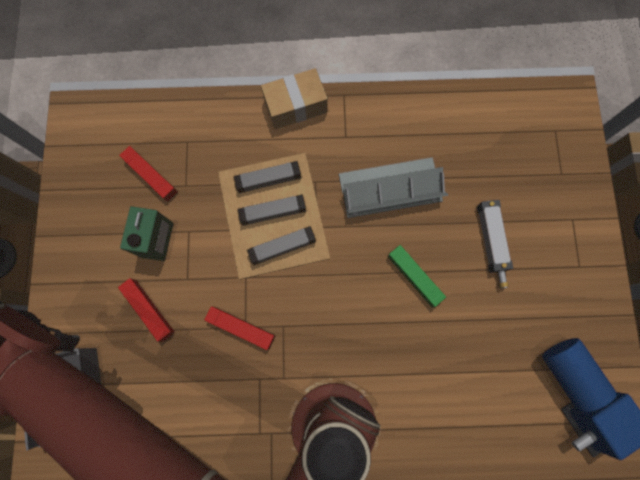

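The side view shows the three grey, black-capped tubes on the mat at (310,237), (343,232), (375,228). In the top view they are at (268,176), (272,210), (282,245).

Things that could be taken for a tube, all excluded by colour or shape (top-view pixels):
- Red bars at (147,172), (144,309) and (238,328).
- Green bar at (416,275).
- Air cylinder at (495,240).

The rack is at top (393,188) and side (372,320), with its ledge toward the robot. Next I'll fit poses.

```bash
cat > h.py <<'E'
import numpy as np, cv2
from scipy.optimize import minimize
from scipy.spatial.transform import Rotation as Rn
from plant import state, optics, manip, silhouettes, place_of
def proj(f,X):
    X=np.atleast_2d(X); c=X@f["R"].T+f["t"]; p=c@f["camera_matrix"].T; return p[:,:2]/p[:,2:]
def unproj(f,uv,z):
    d=f["R"].T@np.linalg.inv(f["camera_matrix"])@np.array([uv[0],uv[1],1.]); o=-f["R"].T@f["t"]
    return o+d*(z-o[2])/d[2]
def boxmask(f,c,R,dims):
    s=np.array([[a,b,g] for a in(-1,1) for b in(-1,1) for g in(-1,1)])*np.array(dims)/2
    uv=proj(f,c+s@R.T); h=cv2.convexHull((uv*64).astype(np.int32)) # 4x supersample w shift 4
    m=np.zeros((960,1280),np.uint8); cv2.fillConvexPoly(m,(h//32*16),1,shift=4); return m.astype(bool)
def iou(a,b): return (a&b).sum()/max(1,(a|b).sum())
E
python3 - <<'E'
from h import *
F={c:optics.grab_frame(c) for c in("top","side")}
up=lambda m:np.kron(m,np.ones((2,2),bool))
M={c:[d for d in silhouettes("tube_1",c)] for c in F}
guess=[(266,177),(272,211),(282,245)]
for g in guess:
    p=unproj(F["top"],g,0.024)
    ms={}
    for c in F:
        uv=proj(F[c],[p[0],p[1],.024])[0]
        b=min(M[c],key=lambda d:np.hypot(*(np.array([(d["bbox"][0]+d["bbox"][2])/2,(d["bbox"][1]+d["bbox"][3])/2])-uv)))
        ms[c]=up(b["mask"]); 
        px=F[c]["frame"][b["mask"]]; print(c,[int(v) for v in b["bbox"]],"median bgr",np.median(px,0))
    def cost(v):
        R=Rn.from_euler('z',v[2]).as_matrix()
        return sum(1-iou(boxmask(F[c],np.array([v[0],v[1],.024]),R,(.18,.04,.04)),ms[c]) for c in F)
    best=None
    for y0 in (80,95,105):
        r=minimize(cost,[p[0],p[1],np.radians(y0)],method="Nelder-Mead",options=dict(initial_simplex=[[p[0],p[1],np.radians(y0)],[p[0]+.008,p[1],np.radians(y0)],[p[0],p[1]+.008,np.radians(y0)],[p[0],p[1],np.radians(y0+6)]]))
        if best is None or r.fun<best.fun: best=r
    print("tube",best.x[:2].round(4),"yaw",np.degrees(best.x[2]).round(1),"cost",round(best.fun,3))
# rack, mat, bystanders
t=F["top"]
for n,z in(("bed",.035),("lane_1",None),("mat",0),("oil_tin",0),("air_cylinder",0)):
    for c in F:
        for d in place_of(n,c):
            zz=z if z is not None else .035+.09*np.sin(np.radians(35))+.02*np.cos(np.radians(35))
            print(n,c,round(d["score"],2),np.round(d["uv"],1),unproj(F[c],d["uv"],zz).round(3))
for c,(a,b,x,y,k) in {"top":(330,155,460,225,6),"side":(330,255,430,375,5)}.items():
    cv2.imwrite(f"pics/rack_{c}.png",cv2.resize(F[c]["frame"][b:y,a:x],None,fx=k,fy=k,interpolation=cv2.INTER_CUBIC))
cv2.imwrite("pics/tubes_top.png",cv2.resize(t["frame"][150:285,210:335],None,fx=4,fy=4,interpolation=cv2.INTER_CUBIC))
E
```

```text
top [233, 161, 300, 195] median bgr [103. 105. 107.]
side [358, 202, 395, 252] median bgr [84.5 89.  94.5]
tube [0.6571 0.1584] yaw 101.4 cost 0.177
top [235, 195, 302, 226] median bgr [107. 110. 113.]
side [328, 208, 363, 257] median bgr [101. 108. 107.]
tube [0.5631 0.1479] yaw 100.6 cost 0.125
top [247, 228, 315, 263] median bgr [112. 113. 115.]
side [289, 212, 328, 268] median bgr [ 82.  98. 104.]
tube [0.4632 0.1228] yaw 109.2 cost 0.131
bed top 0.83 [394.  196.9] [ 0.586 -0.182  0.035]
lane_1 top 0.82 [361.6 171.8] [ 0.635 -0.092  0.103]
lane_1 top 0.76 [397.5 170.3] [ 0.636 -0.184  0.103]
lane_1 top 0.69 [426.4 164.8] [ 0.648 -0.26   0.103]
lane_1 side 0.88 [383.3 272.3] [ 0.638 -0.093  0.103]
lane_1 side 0.79 [400.9 324.4] [ 0.654 -0.261  0.103]
lane_1 side 0.66 [390.6 297.9] [ 0.643 -0.179  0.103]
mat top 0.87 [270.4 199.4] [0.601 0.156 0.   ]
mat top 0.56 [393.7 169.4] [ 0.677 -0.191  0.   ]
mat side 0.9 [354.6 234.4] [0.599 0.162 0.   ]
oil_tin top 0.64 [158.6 241. ] [0.493 0.461 0.   ]
oil_tin side 0.89 [313.6 173.4] [0.496 0.465 0.   ]
air_cylinder top 0.96 [489.3 237. ] [ 0.474 -0.439  0.   ]
air_cylinder top 0.48 [396.4 167.5] [ 0.683 -0.199  0.   ]
air_cylinder side 0.72 [324.9 424.4] [ 0.464 -0.447  0.   ]
air_cylinder side 0.45 [341.  232.1] [0.559 0.174 0.   ]
```

```bash
cat >> h.py <<'E'
def bedR(yaw): return Rn.from_euler('zy',[yaw,-35],degrees=True).as_matrix()
def rackpts(o,yaw):
    R=bedR(yaw); L=[]
    for y in (-.134,.134):
        L.append(((0,y,0),(.065,y,0))); 
    L.append(((.065,-.134,0),(.065,.134,0))); L.append(((0,-.134,0),(0,.134,0))); L.append(((0,-.134,.032),(0,.134,.032)))
    for y in (-.1275,-.0425,.0425,.1275): L.append(((0,y,.018),(.055,y,.018)))
    return [[o+R@np.array(p) for p in l] for l in L]
def draw(img,f,lines,org,k,col=(0,0,255)):
    for l in lines:
        uv=((proj(f,np.array(l))+.5-np.array(org))*k).astype(int)
        cv2.line(img,tuple(map(int,uv[0])),tuple(map(int,uv[1])),col,1,cv2.LINE_AA)
def boxlines(c,R,dims=(.18,.04,.04)):
    s=np.array([[a,b,g] for a in(-1,1) for b in(-1,1) for g in(-1,1)]); P=c+(s*np.array(dims)/2)@R.T
    return [(P[i],P[j]) for i in range(8) for j in range(i) if np.abs(s[i]-s[j]).sum()==2]
E
python3 - <<'E'
from h import *
F={c:optics.grab_frame(c) for c in("top","side")}
o=np.array([.5815,-.183,.035]); yaw=4.8
for c,(a,b,x,y,k) in {"top":(330,155,460,225,6),"side":(330,255,430,375,5)}.items():
    im=cv2.resize(F[c]["frame"][b:y,a:x],None,fx=k,fy=k,interpolation=cv2.INTER_CUBIC)
    im2=im.copy(); draw(im2,F[c],rackpts(o,yaw),(a,b),k)
    cv2.imwrite(f"pics/rackd_{c}.png",np.vstack([im,im2])[:] if c=="top" else np.hstack([im,im2]))
a,b,k=210,150,4
im=cv2.resize(F["top"]["frame"][150:285,210:335],None,fx=k,fy=k,interpolation=cv2.INTER_CUBIC)
a2,b2=275,190
im2=cv2.resize(F["side"]["frame"][190:285,275:415],None,fx=4,fy=4,interpolation=cv2.INTER_CUBIC)
for (x,y,w) in ((.6571,.1584,101.4),(.5631,.1479,100.6),(.4632,.1228,109.2)):
    l=boxlines(np.array([x,y,.024]),Rn.from_euler('z',w,degrees=True).as_matrix())
    draw(im,F["top"],l,(a,b),k); draw(im2,F["side"],l,(a2,b2),4)
cv2.imwrite("pics/td_top.png",im); cv2.imwrite("pics/td_side.png",im2)
E
python3 -c "
import cv2
for n in ('rackd_top','rackd_side','td_top','td_side'):
    i=cv2.imread(f'pics/{n}.png'); print(n,i.shape)
i=cv2.imread('pics/rackd_top.png'); cv2.imwrite('pics/rackd_top2.png',cv2.resize(i,None,fx=.7,fy=.7,interpolation=cv2.INTER_AREA))
i=cv2.imread('pics/rackd_side.png'); cv2.imwrite('pics/rackd_side2.png',cv2.resize(i,None,fx=.8,fy=.8,interpolation=cv2.INTER_AREA))
"
```

```text
rackd_top (840, 780, 3)
rackd_side (600, 1000, 3)
td_top (540, 500, 3)
td_side (380, 560, 3)
```

View pics/rackd_top2.png

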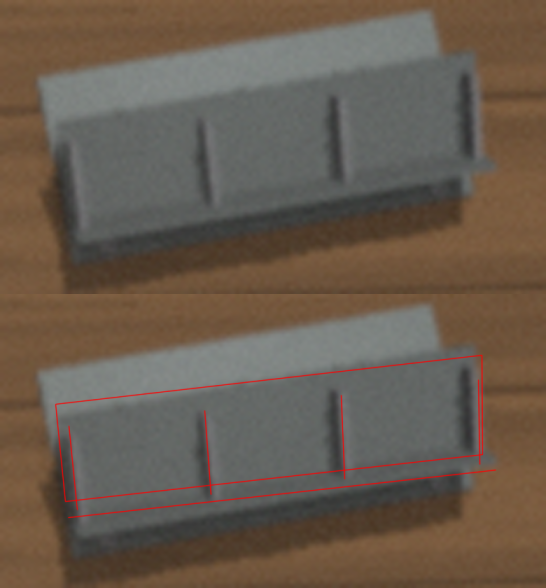

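View pics/rackd_side2.png

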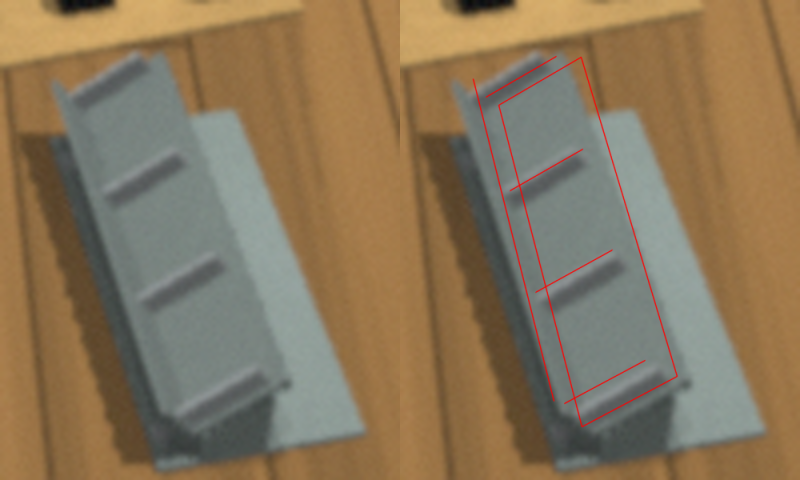

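View pics/td_top.png

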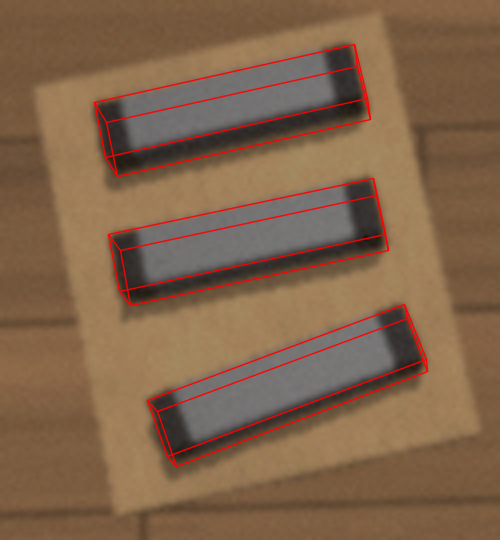

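View pics/td_side.png

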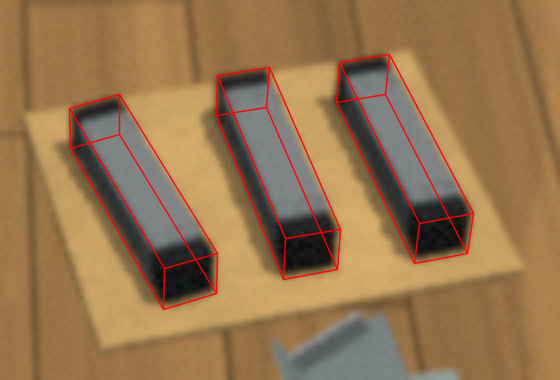

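```bash
python3 - <<'E'
from h import *
from scipy.optimize import least_squares
F={c:optics.grab_frame(c) for c in("top","side")}
obs=[]
ys=[.1275,.0425,-.0425,-.1275]
top=[((82,225),(72,143)),((212,205),(203,120)),((345,180),(335,97)),((478,157),(467,73))]
side=[((75,103),(145,60)),((108,193),(182,156)),((142,299),(222,260)),((180,411),(262,370))]
for y,t,s in zip(ys,top,side):
    for x,pt,ps in zip((0.0,.055),t,s):
        obs.append(("top",(x,y,.018),np.array(pt)/4.2+[330,155]-.5))
        obs.append(("side",(x,y,.018),np.array(ps)/4.+[330,255]-.5))
for c,k,org,l in(("top",4.2,(330,155),((55,122),(475,53))),("side",4.,(330,255),((160,55),(287,385)))):
    for y,p in zip((.134,-.134),l): obs.append((c,(.065,y,0),np.array(p)/k+np.array(org)-.5))
def res(v):
    R=bedR(v[3]*10); o=np.array(v[:3]); return np.concatenate([proj(F[c],o+R@np.array(q))[0]-p for c,q,p in obs])
for zf in (False,True):
    fn=(lambda v:res([v[0],v[1],.035,v[2]])) if not zf else res
    r=least_squares(fn,[.58,-.183,.8] if not zf else [.58,-.183,.035,.8],loss="soft_l1")
    print(r.x, "rms px",np.sqrt((fn(r.x)**2).mean()))
    if not zf: v=r.x
print(res([v[0],v[1],.035,v[2]]).reshape(-1,2).round(1).tolist())
o=np.array([v[0],v[1],.035]); yaw=v[2]*10
for c,(a,b,x,y,k) in {"top":(330,155,460,225,6),"side":(330,255,430,375,5)}.items():
    im=cv2.resize(F[c]["frame"][b:y,a:x],None,fx=k,fy=k,interpolation=cv2.INTER_CUBIC)
    draw(im,F[c],rackpts(o,yaw),(a,b),k); cv2.imwrite(f"pics/rackf_{c}.png",im)
for y in(.085,0,-.085): print("lane",(o+bedR(yaw)@[.09,y,.02]).round(4))
E
```

```text
[ 0.58222919 -0.18510378  0.81192021] rms px 1.4665219599452286
[ 0.58358662 -0.18475866  0.02904363  0.80023297] rms px 1.2432536617056498
[[-0.0, 0.1], [0.9, 0.5], [-0.8, 0.0], [0.5, 0.3], [0.6, -0.5], [0.1, 0.5], [0.1, 0.0], [-0.4, -1.5], [0.7, 0.1], [-0.3, -1.5], [1.0, -0.0], [-1.4, -3.2], [1.1, 0.2], [-0.9, -2.6], [2.2, 0.1], [-1.5, -4.2], [-0.1, -0.1], [0.8, -0.9], [2.8, 1.7], [0.5, -4.3]]
lane [ 0.6339 -0.0882  0.0956]
lane [ 0.6437 -0.1724  0.1025]
lane [ 0.6536 -0.2565  0.1094]
```

View pics/rackf_top.png

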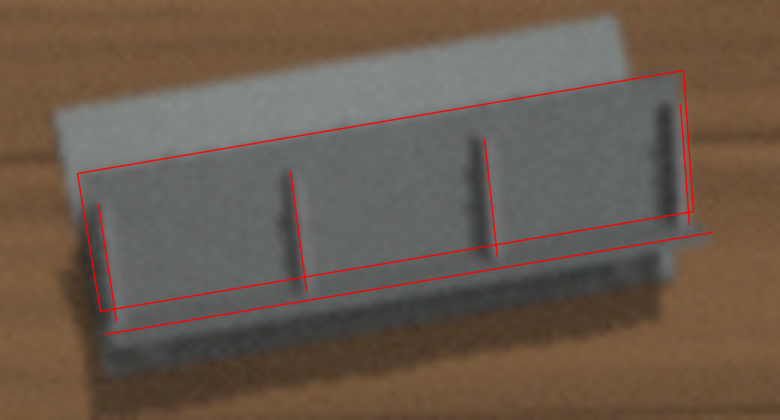

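View pics/rackf_side.png

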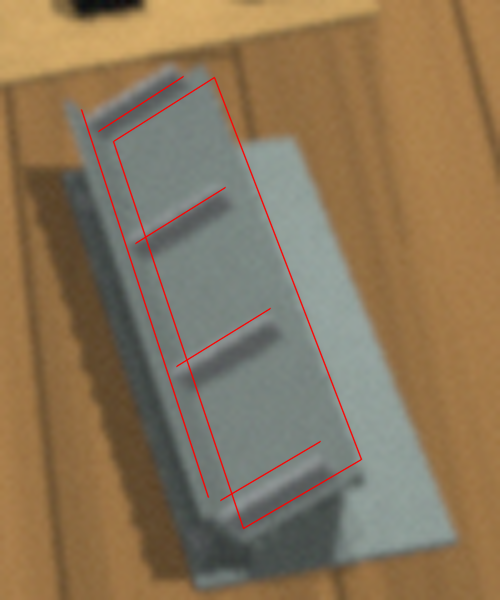

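```bash
sed -i "s/from_euler('zy'/from_euler('ZY'/" h.py; python3 - <<'E'
from h import *
from scipy.optimize import least_squares
F={c:optics.grab_frame(c) for c in("top","side")}
obs=[]
ys=[.1275,.0425,-.0425,-.1275]
top=[((82,225),(72,143)),((212,205),(203,120)),((345,180),(335,97)),((478,157),(467,73))]
side=[((75,103),(145,60)),((108,193),(182,156)),((142,299),(222,260)),((180,411),(262,370))]
for y,t,s in zip(ys,top,side):
    for x,pt,ps in zip((0.0,.055),t,s):
        obs.append(("top",(x,y,.018),np.array(pt)/4.2+[330,155]-.5))
        obs.append(("side",(x,y,.018),np.array(ps)/4.+[330,255]-.5))
for c,k,org,l in(("top",4.2,(330,155),((55,122),(475,53))),("side",4.,(330,255),((160,55),(287,385)))):
    for y,p in zip((.134,-.134),l): obs.append((c,(.065,y,0),np.array(p)/k+np.array(org)-.5))
def res(v):
    R=bedR(v[3]*10); o=np.array(v[:3]); return np.concatenate([proj(F[c],o+R@np.array(q))[0]-p for c,q,p in obs])
for zf in (True,False):
    fn=(lambda v:res([v[0],v[1],.035,v[2]])) if not zf else res
    r=least_squares(fn,[.58,-.183,.8] if not zf else [.58,-.183,.035,.8],loss="soft_l1")
    print(r.x, "rms px",np.sqrt((fn(r.x)**2).mean()))
    if not zf: v=r.x
print(res([v[0],v[1],.035,v[2]]).reshape(-1,2).round(1).tolist())
o=np.array([v[0],v[1],.035]); yaw=v[2]*10
for c,(a,b,x,y,k) in {"top":(330,155,460,225,6),"side":(330,255,430,375,5)}.items():
    im=cv2.resize(F[c]["frame"][b:y,a:x],None,fx=k,fy=k,interpolation=cv2.INTER_CUBIC)
    draw(im,F[c],rackpts(o,yaw),(a,b),k); cv2.imwrite(f"pics/rackg_{c}.png",im)
for y in(.085,0,-.085): print("lane",(o+bedR(yaw)@[.09,y,.02]).round(4))
E
```

```text
[ 0.5832696  -0.18318436  0.02953442  0.81073372] rms px 0.659117428080626
[ 0.58204796 -0.18427142  0.80919475] rms px 0.9310678422043703
[[0.4, 0.2], [-0.2, -1.9], [0.2, -0.1], [-0.3, -1.9], [1.0, -0.4], [-0.3, -0.2], [1.1, -0.1], [-0.6, -1.8], [0.7, 0.2], [0.1, -0.4], [1.6, -0.0], [-1.0, -1.8], [0.2, 0.3], [0.2, 0.1], [1.9, 0.3], [-0.4, -0.9], [0.4, -0.2], [0.0, -0.6], [1.8, -1.0], [1.4, -1.3]]
lane [ 0.6317 -0.0914  0.103 ]
lane [ 0.6437 -0.1755  0.103 ]
lane [ 0.6556 -0.2597  0.103 ]
```

View pics/rackg_top.png

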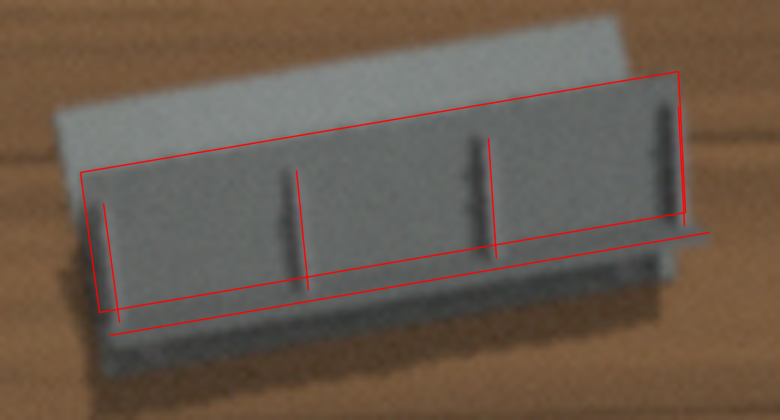

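View pics/rackg_side.png

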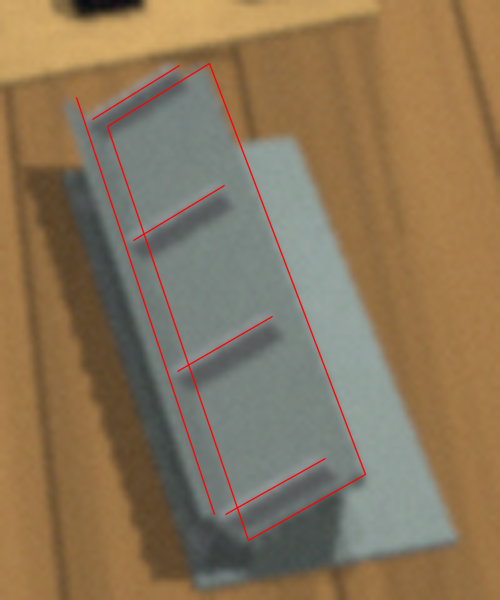

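```bash
cat >> h.py <<'E'
def toolR(yaw_y,tilt=0.):
    """tool y at world yaw (deg), z down, then tilted: tool z leans toward lean dir"""
    a=np.radians(yaw_y); y=np.array([np.cos(a),np.sin(a),0]); z=np.array([0,0,-1.]); return np.column_stack([np.cross(y,z),y,z])
def cur():
    s=state(); q=s["tool_rot"]; return np.array(s["tool_pos"]),Rn.from_quat([q[1],q[2],q[3],q[0]]).as_matrix()
def rows(p1,R1,n,start=None,dec=0):
    p0,R0=start if start else cur()
    p,R=p0.copy(),R0.copy(); rv=Rn.from_matrix(R0.T@R1).as_rotvec(); out=[]
    for i in range(1,n+1):
        u=i/n; s=u*u*(3-2*u)
        pt=p0+(p1-p0)*s; Rt=R0@Rn.from_rotvec(rv*s).as_matrix()
        d=np.round(R.T@(pt-p)*1000,dec)+0.; r=np.round(np.degrees(Rn.from_matrix(R.T@Rt).as_rotvec()),1)+0.
        out.append({"slide":d.tolist(),"rotation":r.tolist()})
        p=p+R@d/1000; R=R@Rn.from_rotvec(np.radians(r)).as_matrix()
    import json
    print("max",max(np.linalg.norm(o["slide"]) for o in out).round(1),max(np.linalg.norm(o["rotation"]) for o in out).round(1),"end",p.round(4),"err",((p-p1)*1000).round(1))
    print(json.dumps([{k:v for k,v in o.items() if any(v)} for o in out]).replace(" ","").replace(".0,",",").replace(".0]","]"))
    return p,R
E
python3 - <<'E'
from h import *
rows(np.array([.463,.123,.14]),toolR(19.2),19)
E
```

```text
max 39.6 3.7 end [0.4632 0.1233 0.1402] err [0.2 0.3 0.2]
[{"slide":[-3,-3,0],"rotation":[0,0,0.4]},{"slide":[-9,-7,2],"rotation":[0,0,1.1]},{"slide":[-13,-12,2],"rotation":[0,0,1.7]},{"slide":[-19,-14,3],"rotation":[0,0,2.2]},{"slide":[-23,-17,3],"rotation":[0,0,2.7]},{"slide":[-27,-17,4],"rotation":[0,0,3.1]},{"slide":[-31,-18,4],"rotation":[0,0,3.3]},{"slide":[-34,-17,4],"rotation":[0,0,3.6]},{"slide":[-35,-15,5],"rotation":[0,0,3.7]},{"slide":[-37,-13,4],"rotation":[0,0,3.7]},{"slide":[-38,-10,5],"rotation":[0,0,3.7]},{"slide":[-37,-8,4],"rotation":[0,0,3.6]},{"slide":[-35,-5,4],"rotation":[0,0,3.3]},{"slide":[-32,-3,4],"rotation":[0,0,3.1]},{"slide":[-28,-1,4],"rotation":[0,0,2.7]},{"slide":[-24,0,2],"rotation":[0,0,2.3]},{"slide":[-18,1,2],"rotation":[0,0,1.7]},{"slide":[-11,1,2],"rotation":[0,0,1]},{"slide":[-4,1,0],"rotation":[0,0,0.4]}]
```

>>> jog_arm:
  increments:
    - {"slide": [-3, -3, 0], "rotation": [0, 0, 0.4]}
    - {"slide": [-9, -7, 2], "rotation": [0, 0, 1.1]}
    - {"slide": [-13, -12, 2], "rotation": [0, 0, 1.7]}
    - {"slide": [-19, -14, 3], "rotation": [0, 0, 2.2]}
    - {"slide": [-23, -17, 3], "rotation": [0, 0, 2.7]}
    - {"slide": [-27, -17, 4], "rotation": [0, 0, 3.1]}
    - {"slide": [-31, -18, 4], "rotation": [0, 0, 3.3]}
    - {"slide": [-34, -17, 4], "rotation": [0, 0, 3.6]}
    - {"slide": [-35, -15, 5], "rotation": [0, 0, 3.7]}
    - {"slide": [-37, -13, 4], "rotation": [0, 0, 3.7]}
    - {"slide": [-38, -10, 5], "rotation": [0, 0, 3.7]}
    - {"slide": [-37, -8, 4], "rotation": [0, 0, 3.6]}
    - {"slide": [-35, -5, 4], "rotation": [0, 0, 3.3]}
    - {"slide": [-32, -3, 4], "rotation": [0, 0, 3.1]}
    - {"slide": [-28, -1, 4], "rotation": [0, 0, 2.7]}
    - {"slide": [-24, 0, 2], "rotation": [0, 0, 2.3]}
    - {"slide": [-18, 1, 2], "rotation": [0, 0, 1.7]}
    - {"slide": [-11, 1, 2], "rotation": [0, 0, 1]}
    - {"slide": [-4, 1, 0], "rotation": [0, 0, 0.4]}
    - {"slide": [0, 0, 0]}
  fingers: 1.0

```text
invalid input
```

```bash
python3 - <<'E'
from h import *
print(cur()[0],np.degrees(state()["joint_pos"]).round(1)); print(cur()[1].round(3))
F={c:optics.grab_frame(c) for c in("top","side")}
im=np.hstack([F["top"]["frame"][140:300,200:360],F["side"]["frame"][140:300,230:390]])
cv2.imwrite("pics/c1.png",cv2.resize(im,None,fx=2.5,fy=2.5,interpolation=cv2.INTER_CUBIC))
rows(np.array([.463,.123,.014]),toolR(19.2),11)
E
```

```text
[0.24899696 0.57323524 0.19819351] [59.7  3.  92.4 -0.  84.6 -6.8]
[[-0.917  0.398 -0.   ]
 [ 0.398  0.917 -0.   ]
 [-0.    -0.    -1.   ]]
max 72.8 6.5 end [0.4629 0.1233 0.0142] err [-0.1  0.3  0.2]
[{"slide":[-9,-8,4],"rotation":[0,0,1.1]},{"slide":[-24,-20,12],"rotation":[0,0,3]},{"slide":[-38,-29,18],"rotation":[0,0,4.5]},{"slide":[-50,-31,21],"rotation":[0,0,5.6]},{"slide":[-58,-30,25],"rotation":[0,0,6.2]},{"slide":[-64,-24,25],"rotation":[0,0,6.5]},{"slide":[-63,-16,24],"rotation":[0,0,6.2]},{"slide":[-58,-8,22],"rotation":[0,0,5.6]},{"slide":[-48,-2,17],"rotation":[0,0,4.5]},{"slide":[-32,1,12],"rotation":[0,0,3]},{"slide":[-11,1,4],"rotation":[0,0,1.1]}]
```

View pics/c1.png

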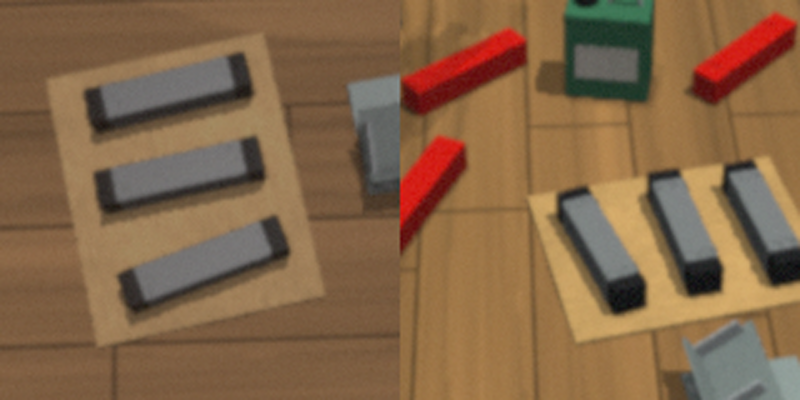

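The move was refused as "invalid input". I'll give both fields in every row.

>>> jog_arm:
  increments:
    - {"slide": [-3, -3, 0], "rotation": [0, 0, 0.4]}
    - {"slide": [-9, -7, 2], "rotation": [0, 0, 1.1]}
    - {"slide": [-13, -12, 2], "rotation": [0, 0, 1.7]}
    - {"slide": [-19, -14, 3], "rotation": [0, 0, 2.2]}
    - {"slide": [-23, -17, 3], "rotation": [0, 0, 2.7]}
    - {"slide": [-27, -17, 4], "rotation": [0, 0, 3.1]}
    - {"slide": [-31, -18, 4], "rotation": [0, 0, 3.3]}
    - {"slide": [-34, -17, 4], "rotation": [0, 0, 3.6]}
    - {"slide": [-35, -15, 5], "rotation": [0, 0, 3.7]}
    - {"slide": [-37, -13, 4], "rotation": [0, 0, 3.7]}
    - {"slide": [-38, -10, 5], "rotation": [0, 0, 3.7]}
    - {"slide": [-37, -8, 4], "rotation": [0, 0, 3.6]}
    - {"slide": [-35, -5, 4], "rotation": [0, 0, 3.3]}
    - {"slide": [-32, -3, 4], "rotation": [0, 0, 3.1]}
    - {"slide": [-28, -1, 4], "rotation": [0, 0, 2.7]}
    - {"slide": [-24, 0, 2], "rotation": [0, 0, 2.3]}
    - {"slide": [-18, 1, 2], "rotation": [0, 0, 1.7]}
    - {"slide": [-11, 1, 2], "rotation": [0, 0, 1]}
    - {"slide": [-4, 1, 0], "rotation": [0, 0, 0.4]}
    - {"slide": [0, 0, 0], "rotation": [0, 0, 0]}
  fingers: 1.0

```text
time: 4.07
tool_pos: [0.4632, 0.1226, 0.14]
tool_rot: [-0.0, 0.58, 0.815, -0.0]
contact_force: [0.5, 0.1, 0.1]
gripper_width: 1.003
```

```bash
sed -i 's/json.dumps(\[{k:v for k,v in o.items() if any(v)} for o in out\])/json.dumps(out)/' h.py; python3 - <<'E'
from h import *
print(cur()[0],np.degrees(state()["joint_pos"]).round(1)); print(cur()[1].round(3))
F={c:optics.grab_frame(c) for c in("top","side")}
im=np.hstack([F["top"]["frame"][140:300,200:360],F["side"]["frame"][140:300,230:390]])
cv2.imwrite("pics/c2.png",cv2.resize(im,None,fx=2.5,fy=2.5,interpolation=cv2.INTER_CUBIC))
rows(np.array([.463,.123,.014]),toolR(19.2),11)
E
```

```text
[0.46315589 0.12260993 0.14003695] [  5.9 -15.2 114.9   0.   80.3 -13.2]
[[-0.328  0.945 -0.   ]
 [ 0.945  0.328  0.   ]
 [ 0.    -0.    -1.   ]]
max 17.0 0.1 end [0.4632 0.1229 0.0143] err [ 0.2 -0.1  0.3]
[{"slide":[0,0,3],"rotation":[0,0,0]},{"slide":[0,0,8],"rotation":[0,0,0]},{"slide":[0,0,12],"rotation":[0,0,0]},{"slide":[0,0,15],"rotation":[0,0,0]},{"slide":[0,0,17],"rotation":[0,0,0]},{"slide":[0,0,17],"rotation":[0,0,0]},{"slide":[-1,0,16],"rotation":[0,0,0]},{"slide":[0,0,15],"rotation":[0,0,0]},{"slide":[0,0,12],"rotation":[0,0,0.1]},{"slide":[0,0,8],"rotation":[0,0,0]},{"slide":[0,0,3],"rotation":[0,0,0]}]
```

View pics/c2.png

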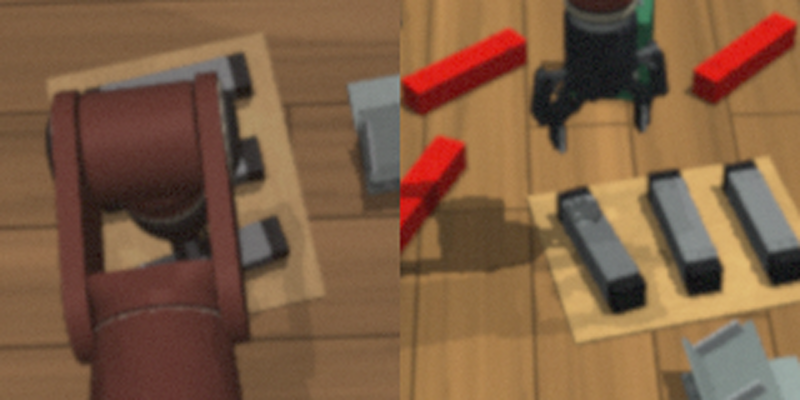

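The crop shows the gripper over the nearest grey tube, with the jaws straddling it and no other tube beneath. I'll descend.

>>> jog_arm:
  increments:
    - {"slide": [0, 0, 4], "rotation": [0, 0, 0]}
    - {"slide": [0, 0, 8], "rotation": [0, 0, 0]}
    - {"slide": [0, 0, 12], "rotation": [0, 0, 0]}
    - {"slide": [0, 0, 15], "rotation": [0, 0, 0]}
    - {"slide": [0, 0, 17], "rotation": [0, 0, 0]}
    - {"slide": [0, 0, 17], "rotation": [0, 0, 0]}
    - {"slide": [0, 0, 16], "rotation": [0, 0, 0]}
    - {"slide": [0, 0, 15], "rotation": [0, 0, 0]}
    - {"slide": [0, 0, 12], "rotation": [0, 0, 0]}
    - {"slide": [0, 0, 8], "rotation": [0, 0, 0]}
    - {"slide": [0, 0, 3], "rotation": [0, 0, 0]}
    - {"slide": [0, 0, 0], "rotation": [0, 0, 0]}

```text
time: 5.17
tool_pos: [0.4624, 0.1233, 0.0122]
tool_rot: [-0.001, 0.579, 0.815, -0.001]
contact_force: [0.1, 0.1, -0.2]
gripper_width: 1.004
```

>>> jog_arm:
  increments:
    - {"slide": [0, 0, 0], "rotation": [0, 0, 0]}
    - {"slide": [0, 0, 0], "rotation": [0, 0, 0]}
    - {"slide": [0, 0, 0], "rotation": [0, 0, 0]}
    - {"slide": [0, 0, 0], "rotation": [0, 0, 0]}
    - {"slide": [0, 0, 0], "rotation": [0, 0, 0]}
    - {"slide": [0, 0, 0], "rotation": [0, 0, 0]}
    - {"slide": [0, 0, 0], "rotation": [0, 0, 0]}
    - {"slide": [0, 0, 0], "rotation": [0, 0, 0]}
  fingers: 0.0

```text
time: 5.83
tool_pos: [0.4632, 0.1233, 0.0133]
tool_rot: [0.0, 0.579, 0.815, 0.0]
contact_force: [0.7, -0.0, 0.2]
gripper_width: 0.004
```

```bash
python3 - <<'E'
from h import *
s=state(); print(s["contact_force"].round(2),s["ft_torque"].round(3),s["gripper_width"],s["time"],cur()[0])
E
```

```text
[ 0.74 -0.04  0.2 ] [-0.03  -0.005  0.01 ] 0.0037176058233340217 5.8333 [0.46320917 0.12325327 0.01327046]
```

The fingers shut fully, so nothing is between them. I'll look before moving again.

```bash
python3 - <<'E'
from h import *
f=optics.grab_frame("side")
a,b,k=230,130,4
im=cv2.resize(f["frame"][b:280,a:420],None,fx=k,fy=k,interpolation=cv2.INTER_CUBIC)
p,R=cur(); draw(im,f,[(p,p+R@[0,0,-.1]),(p-R@[0,.05,0],p+R@[0,.05,0])],(a,b),k)
cv2.imwrite("pics/c3.png",im)
f=optics.grab_frame("top")
a,b=180,140
im=cv2.resize(f["frame"][b:300,a:360],None,fx=k,fy=k,interpolation=cv2.INTER_CUBIC)
draw(im,f,[(p,p+R@[0,0,-.1]),(p-R@[0,.05,0],p+R@[0,.05,0])],(a,b),k)
cv2.imwrite("pics/c3t.png",im)
E
```

```text
(no output)
```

View pics/c3.png

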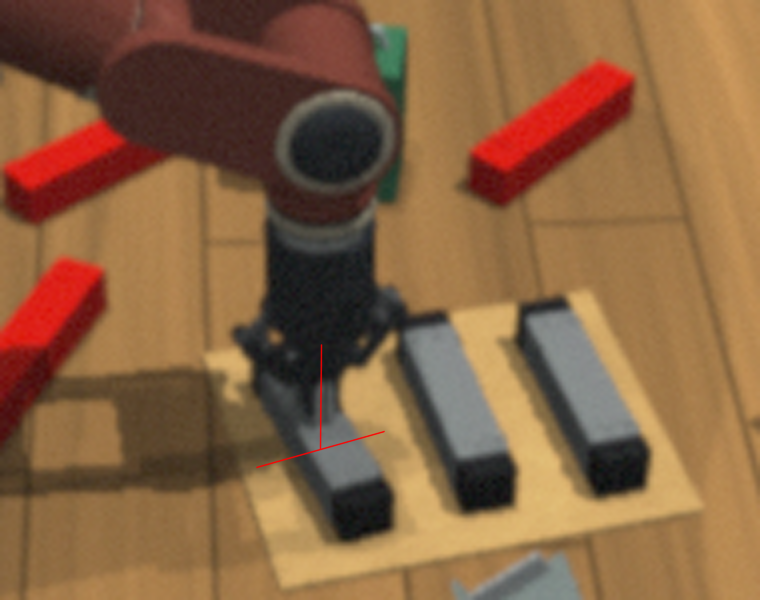

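View pics/c3t.png

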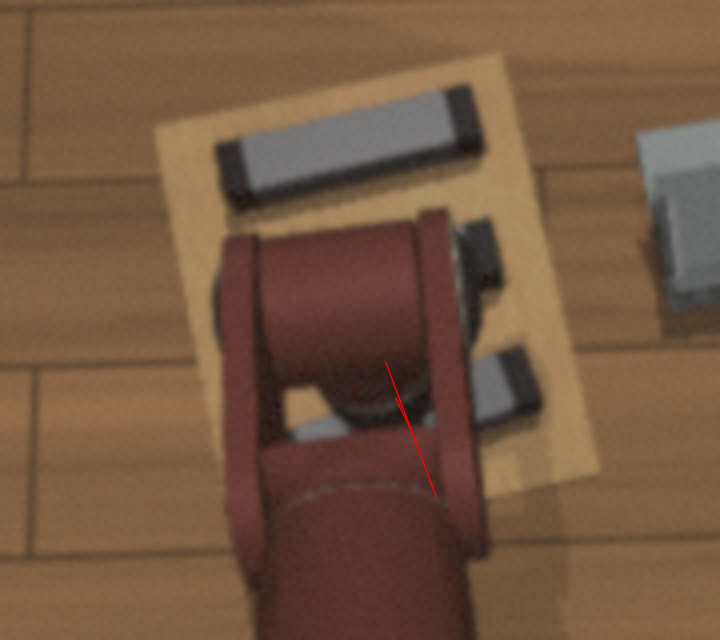

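```bash
python3 - <<'E'
from h import *
f=optics.grab_frame("side")
p,R=cur()
q=np.array([.4632,.1226,.153]); print("open tips expect",proj(f,[q-R@[0,.0425,0],q+R@[0,.0425,0]]).round(1).tolist(),"seen ~(293,200),(326,192)")
print("shut tip expect",proj(f,p)[0], "if z=.045",proj(f,[p[0],p[1],.047])[0],"seen", 230+320/4,130+423/4)
# FK check by gripper body flange region
print(np.degrees(state()["joint_pos"]).round(2), p)
F=f
for z in(.03,.04,.05,.06): print(z,unproj(f,(310,235.5),z).round(4))
E
python3 - <<'E'
import cv2
i=cv2.imread('pics/c3.png')[300:560,180:460]
cv2.imwrite('pics/c3z.png',cv2.resize(i,None,fx=2.2,fy=2.2,interpolation=cv2.INTER_CUBIC))
E
```

```text
open tips expect [[295.3, 208.7], [324.2, 201.1]] seen ~(293,200),(326,192)
shut tip expect [309.68198665 241.80797485] if z=.045 [309.71383795 233.21425924] seen 310.0 235.75
[  6.    -5.95 120.04  -0.    65.91 -13.22] [0.46312183 0.1232388  0.01314244]
0.03 [0.4645 0.1318 0.03  ]
0.04 [0.4638 0.1211 0.04  ]
0.05 [0.4632 0.1105 0.05  ]
0.06 [0.4626 0.0998 0.06  ]
```

View pics/c3z.png

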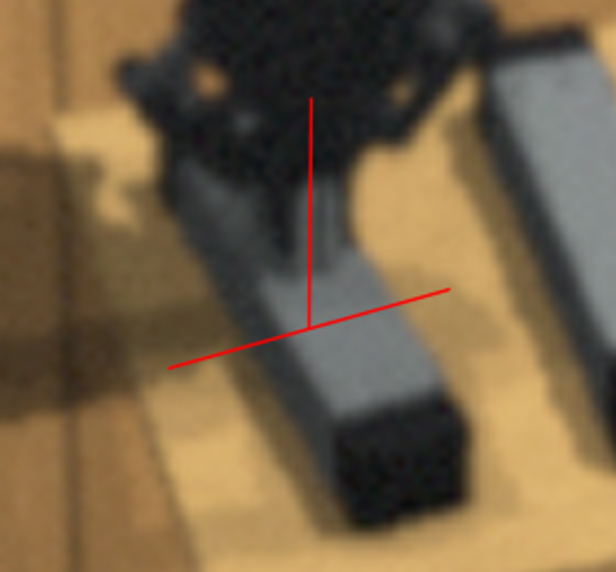

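The side view shows the shut tips on top of the tube at about (310,236). The reported TCP pose projects to row 242, so the real tips stand about 25–35 mm higher than reported. I'll touch the tube top lightly with the shut fingers to calibrate the height.

>>> jog_arm:
  increments:
    - {"slide": [0, 0, 1], "rotation": [0, 0, 0]}
    - {"slide": [0, 0, 1], "rotation": [0, 0, 0]}
    - {"slide": [0, 0, 0], "rotation": [0, 0, 0]}

```text
time: 6.23
tool_pos: [0.4631, 0.1232, 0.011]
tool_rot: [-0.0, 0.579, 0.815, -0.0]
contact_force: [0.9, 0.7, 0.2]
gripper_width: -0.001
```

>>> jog_arm:
  increments:
    - {"slide": [0, 0, 1], "rotation": [0, 0, 0]}
    - {"slide": [0, 0, 1], "rotation": [0, 0, 0]}
    - {"slide": [0, 0, 0], "rotation": [0, 0, 0]}

```text
time: 6.48
tool_pos: [0.4632, 0.1233, 0.0109]
tool_rot: [-0.0, 0.579, 0.815, -0.001]
contact_force: [-6.0, -2.5, 11.8]
gripper_width: -0.003
```

Contact at reported z = 0.011 with the real tip at 0.044 (tube top). So true tip z = reported z + 33 mm, which agrees with the picture. I'll back off, open, and regrasp lower.

>>> jog_arm:
  increments:
    - {"slide": [0, 0, -5], "rotation": [0, 0, 0]}
    - {"slide": [0, 0, -10], "rotation": [0, 0, 0]}
    - {"slide": [0, 0, -7], "rotation": [0, 0, 0]}
    - {"slide": [0, 0, -3], "rotation": [0, 0, 0]}
    - {"slide": [0, 0, 0], "rotation": [0, 0, 0]}
    - {"slide": [0, 0, 0], "rotation": [0, 0, 0]}
    - {"slide": [0, 0, 0], "rotation": [0, 0, 0]}
    - {"slide": [0, 0, 0], "rotation": [0, 0, 0]}
  fingers: 1.0

```text
time: 7.15
tool_pos: [0.4628, 0.1232, 0.0337]
tool_rot: [-0.0, 0.579, 0.815, -0.0]
contact_force: [0.4, -0.2, 0.1]
gripper_width: 0.995
```

```bash
python3 - <<'E'
from h import *
s=state(); print(s["contact_force"].round(2),s["ft_torque"].round(3),s["gripper_width"],s["time"],cur()[0])
f=optics.grab_frame("side")
a,b,k=240,160,5
im=cv2.resize(f["frame"][b:280,a:400],None,fx=k,fy=k,interpolation=cv2.INTER_CUBIC)
cv2.imwrite("pics/c4.png",im)
E
```

```text
[ 0.37 -0.25  0.12] [-0.004  0.027 -0.054] 0.9950081922974099 7.15 [0.46275411 0.12318064 0.03370214]
```

View pics/c4.png

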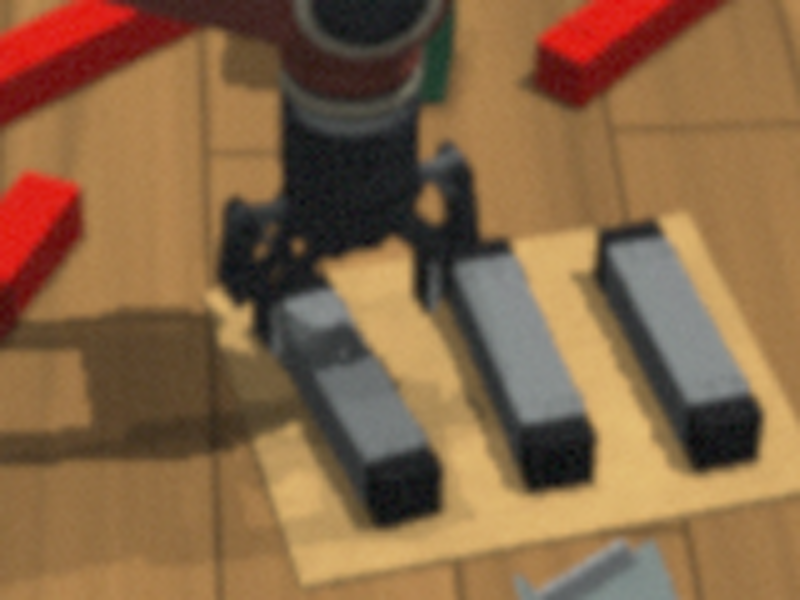

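The jaws straddle the nearest tube, with tips at (270,335) and (432,295) in the crop. Straight down puts them evenly either side of its middle.

>>> jog_arm:
  increments:
    - {"slide": [0, 0, 4], "rotation": [0, 0, 0]}
    - {"slide": [0, 0, 8], "rotation": [0, 0, 0]}
    - {"slide": [0, 0, 10], "rotation": [0, 0, 0]}
    - {"slide": [0, 0, 10], "rotation": [0, 0, 0]}
    - {"slide": [0, 0, 8], "rotation": [0, 0, 0]}
    - {"slide": [0, 0, 5], "rotation": [0, 0, 0]}
    - {"slide": [0, 0, 3], "rotation": [0, 0, 0]}
    - {"slide": [0, 0, 0], "rotation": [0, 0, 0]}

```text
time: 7.87
tool_pos: [0.4624, 0.1232, -0.0149]
tool_rot: [-0.001, 0.579, 0.815, -0.001]
contact_force: [-0.1, -0.4, -0.1]
gripper_width: 1.003
```

>>> jog_arm:
  increments:
    - {"slide": [0, 0, 4], "rotation": [0, 0, 0]}
    - {"slide": [0, 0, 4], "rotation": [0, 0, 0]}
    - {"slide": [0, 0, 3], "rotation": [0, 0, 0]}
    - {"slide": [0, 0, 2], "rotation": [0, 0, 0]}
    - {"slide": [0, 0, 0], "rotation": [0, 0, 0]}

```text
time: 8.28
tool_pos: [0.4628, 0.1232, -0.0273]
tool_rot: [-0.0, 0.579, 0.815, -0.0]
contact_force: [-0.8, 0.5, -0.2]
gripper_width: 1.004
```

>>> jog_arm:
  increments:
    - {"slide": [0, 0, 0], "rotation": [0, 0, 0]}
    - {"slide": [0, 0, 0], "rotation": [0, 0, 0]}
    - {"slide": [0, 0, 0], "rotation": [0, 0, 0]}
    - {"slide": [0, 0, 0], "rotation": [0, 0, 0]}
    - {"slide": [0, 0, 0], "rotation": [0, 0, 0]}
    - {"slide": [0, 0, 0], "rotation": [0, 0, 0]}
    - {"slide": [0, 0, 0], "rotation": [0, 0, 0]}
    - {"slide": [0, 0, 0], "rotation": [0, 0, 0]}
  fingers: 0.0

```text
time: 8.95
tool_pos: [0.4638, 0.1234, -0.0264]
tool_rot: [0.0, 0.579, 0.815, 0.0]
contact_force: [0.8, 0.9, 1.7]
gripper_width: 0.459
```

Gripped: an opening of 0.459 is about 39 mm. I'll lift and feel which end is heavy.

>>> jog_arm:
  increments:
    - {"slide": [0, 0, -2], "rotation": [0, 0, 0]}
    - {"slide": [0, 0, -5], "rotation": [0, 0, 0]}
    - {"slide": [0, 0, -9], "rotation": [0, 0, 0]}
    - {"slide": [0, 0, -14], "rotation": [0, 0, 0]}
    - {"slide": [0, 0, -18], "rotation": [0, 0, 0]}
    - {"slide": [0, 0, -20], "rotation": [0, 0, 0]}
    - {"slide": [0, 0, -20], "rotation": [0, 0, 0]}
    - {"slide": [0, 0, -20], "rotation": [0, 0, 0]}
    - {"slide": [0, 0, -20], "rotation": [0, 0, 0]}
    - {"slide": [0, 0, -18], "rotation": [0, 0, 0]}
    - {"slide": [0, 0, -14], "rotation": [0, 0, 0]}
    - {"slide": [0, 0, -9], "rotation": [0, 0, 0]}
    - {"slide": [0, 0, -5], "rotation": [0, 0, 0]}
    - {"slide": [0, 0, -2], "rotation": [0, 0, 0]}
    - {"slide": [0, 0, 0], "rotation": [0, 0, 0]}
    - {"slide": [0, 0, 0], "rotation": [0, 0, 0]}
    - {"slide": [0, 0, 0], "rotation": [0, 0, 0]}

```text
time: 10.37
tool_pos: [0.4623, 0.1232, 0.1479]
tool_rot: [-0.001, 0.579, 0.815, -0.001]
contact_force: [-0.4, 0.1, -5.9]
gripper_width: 0.465
```

```bash
python3 - <<'E'
from h import *
s=state(); print(s["contact_force"].round(2),s["ft_torque"].round(3),s["gripper_width"],s["time"],cur()[0],np.degrees(s["joint_pos"]).round(1))
p,R=cur(); print("tool-frame torque",(R.T@s["ft_torque"]).round(3),"com along tool x mm", 1000*(R.T@s["ft_torque"])[1]/s["contact_force"][2])
f=optics.grab_frame("side")
a,b,k=230,110,4
im=cv2.resize(f["frame"][b:260,a:400],None,fx=k,fy=k,interpolation=cv2.INTER_CUBIC)
cv2.imwrite("pics/c5.png",im)
E
```

```text
[-0.41  0.12 -5.89] [0.144 0.05  0.02 ] 0.4648156852887749 10.3667 [0.46234945 0.1231504  0.14786213] [  6.  -15.6 114.4  -0.   81.3 -13.2]
tool-frame torque [-0.     0.153 -0.02 ] com along tool x mm -25.94681349286783
```

View pics/c5.png

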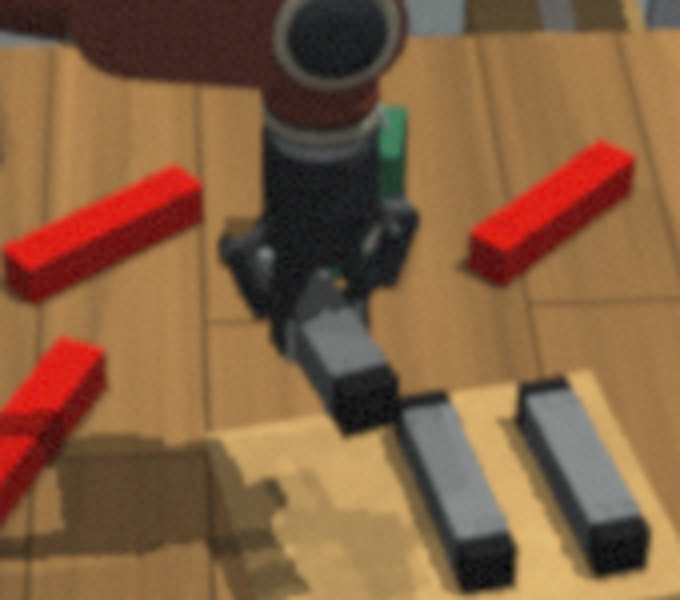

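The torque puts the centre of mass about 26 mm toward tool −x, so the −y end (facing the side camera) is the heavy one. The mass is about 0.60 kg. Next I'll carry it to lane 3, turning it so that end faces the robot.

```bash
cat >> h.py <<'E'
BO=np.array([.583,-.1835,.035]); BY=8.1; BR=bedR(BY)
def smooth(n,r=3):
    v=np.ones(n); 
    for i in range(r): v[i]=v[n-1-i]=(i+1)/(r+1)
    return np.cumsum(v)/v.sum()
def rows(p1,R1,n,start=None,dec=0,hold=0):
    import json
    p0,R0=start if start else cur()
    p,R=p0.copy(),R0.copy(); rv=Rn.from_matrix(R0.T@R1).as_rotvec(); out=[]
    for s in smooth(n):
        pt=p0+(p1-p0)*s; Rt=R0@Rn.from_rotvec(rv*s).as_matrix()
        d=np.round(R.T@(pt-p)*1000,dec)+0.; r=np.round(np.degrees(Rn.from_matrix(R.T@Rt).as_rotvec()),1)+0.
        out.append({"slide":d.tolist(),"rotation":r.tolist()})
        p=p+R@d/1000; R=R@Rn.from_rotvec(np.radians(r)).as_matrix()
    out+= [{"slide":[0,0,0],"rotation":[0,0,0]}]*hold
    print("max",max(np.linalg.norm(o["slide"]) for o in out).round(1),max(np.linalg.norm(o["rotation"]) for o in out).round(1),"end",p.round(4),"err",((p-p1)*1000).round(1))
    print(json.dumps(out).replace(" ","").replace(".0,",",").replace(".0]","]"))
    return p,R
def placeR(sgn): # sgn=+1: tool x up-slope ; -1: tool x down-slope
    return np.column_stack([sgn*BR[:,0],-sgn*BR[:,1],-BR[:,2]])
LANE={1:.085,2:0.,3:-.085}
E
python3 - <<'E'
from h import *
a=rows(np.array([.60,-.22,.22]),toolR(-81.9),19,hold=1)
C=BO+BR@[.09,LANE[3],.02]; tz=-BR[:,2]; print("lane",C)
tgt=C-.006*BR[:,0]+(.0174+.033)*tz+.06*BR[:,2]+.01*BR[:,0]; print(tgt)
rows(tgt,placeR(1),12,start=a,hold=1)
E
```

```text
max 23.9 6.4 end [ 0.6    -0.2203  0.2197] err [ 0.  -0.3 -0.3]
[{"slide":[-6,0,-1],"rotation":[0,0,1.6]},{"slide":[-11,1,-2],"rotation":[0,0,3.1]},{"slide":[-17,2,-4],"rotation":[0,0,4.8]},{"slide":[-23,5,-4],"rotation":[0,0,6.3]},{"slide":[-22,7,-5],"rotation":[0,0,6.3]},{"slide":[-21,10,-4],"rotation":[0,0,6.3]},{"slide":[-20,12,-5],"rotation":[0,0,6.4]},{"slide":[-18,14,-4],"rotation":[0,0,6.3]},{"slide":[-17,16,-5],"rotation":[0,0.1,6.3]},{"slide":[-15,18,-4],"rotation":[0,0,6.3]},{"slide":[-12,19,-5],"rotation":[-0.1,0,6.3]},{"slide":[-11,20,-4],"rotation":[0,0,6.4]},{"slide":[-8,22,-5],"rotation":[0,0,6.3]},{"slide":[-6,22,-4],"rotation":[0,0,6.3]},{"slide":[-3,23,-5],"rotation":[0,0,6.3]},{"slide":[-1,23,-5],"rotation":[0,0,6.3]},{"slide":[1,18,-3],"rotation":[0,0,4.8]},{"slide":[2,11,-2],"rotation":[0,0,3.1]},{"slide":[1,6,-1],"rotation":[0,0,1.6]},{"slide":[0,0,0],"rotation":[0,0,0]}]
lane [ 0.65660771 -0.25888061  0.10300492]
[ 0.65440023 -0.25919478  0.11316309]
max 14.3 3.9 end [ 0.6542 -0.259   0.1128] err [-0.2  0.2 -0.3]
[{"slide":[1,1,3],"rotation":[0,1,0]},{"slide":[3,3,6],"rotation":[0,1.9,0]},{"slide":[4,4,9],"rotation":[0,2.9,0]},{"slide":[4,5,12],"rotation":[0,3.9,0]},{"slide":[3,5,13],"rotation":[0,3.9,0]},{"slide":[2,5,13],"rotation":[0,3.9,0]},{"slide":[2,5,13],"rotation":[0,3.9,0]},{"slide":[1,5,13],"rotation":[0,3.9,0]},{"slide":[0,6,13],"rotation":[0,3.9,0]},{"slide":[-1,3,9],"rotation":[0,2.9,0]},{"slide":[-1,3,7],"rotation":[0,1.9,0]},{"slide":[-1,1,3],"rotation":[0,1,0]},{"slide":[0,0,0],"rotation":[0,0,0]}]
```

>>> jog_arm:
  increments:
    - {"slide": [-6, 0, -1], "rotation": [0, 0, 1.6]}
    - {"slide": [-11, 1, -2], "rotation": [0, 0, 3.1]}
    - {"slide": [-17, 2, -4], "rotation": [0, 0, 4.8]}
    - {"slide": [-23, 5, -4], "rotation": [0, 0, 6.3]}
    - {"slide": [-22, 7, -5], "rotation": [0, 0, 6.3]}
    - {"slide": [-21, 10, -4], "rotation": [0, 0, 6.3]}
    - {"slide": [-20, 12, -5], "rotation": [0, 0, 6.4]}
    - {"slide": [-18, 14, -4], "rotation": [0, 0, 6.3]}
    - {"slide": [-17, 16, -5], "rotation": [0, 0, 6.3]}
    - {"slide": [-15, 18, -4], "rotation": [0, 0, 6.3]}
    - {"slide": [-12, 19, -5], "rotation": [0, 0, 6.3]}
    - {"slide": [-11, 20, -4], "rotation": [0, 0, 6.4]}
    - {"slide": [-8, 22, -5], "rotation": [0, 0, 6.3]}
    - {"slide": [-6, 22, -4], "rotation": [0, 0, 6.3]}
    - {"slide": [-3, 23, -5], "rotation": [0, 0, 6.3]}
    - {"slide": [-1, 23, -5], "rotation": [0, 0, 6.3]}
    - {"slide": [1, 18, -3], "rotation": [0, 0, 4.8]}
    - {"slide": [2, 11, -2], "rotation": [0, 0, 3.1]}
    - {"slide": [1, 6, -1], "rotation": [0, 0, 1.6]}
    - {"slide": [0, 0, 0], "rotation": [0, 0, 0]}

```text
time: 12.08
tool_pos: [0.6007, -0.2217, 0.2208]
tool_rot: [0.0, 0.998, 0.07, -0.0]
contact_force: [-0.7, 0.7, -5.2]
gripper_width: 0.46
```

>>> jog_arm:
  increments:
    - {"slide": [1, 1, 3], "rotation": [0, 1, 0]}
    - {"slide": [3, 3, 6], "rotation": [0, 1.9, 0]}
    - {"slide": [4, 4, 9], "rotation": [0, 2.9, 0]}
    - {"slide": [4, 5, 12], "rotation": [0, 3.9, 0]}
    - {"slide": [3, 5, 13], "rotation": [0, 3.9, 0]}
    - {"slide": [2, 5, 13], "rotation": [0, 3.9, 0]}
    - {"slide": [2, 5, 13], "rotation": [0, 3.9, 0]}
    - {"slide": [1, 5, 13], "rotation": [0, 3.9, 0]}
    - {"slide": [0, 6, 13], "rotation": [0, 3.9, 0]}
    - {"slide": [-1, 3, 9], "rotation": [0, 2.9, 0]}
    - {"slide": [-1, 3, 7], "rotation": [0, 1.9, 0]}
    - {"slide": [-1, 1, 3], "rotation": [0, 1, 0]}
    - {"slide": [0, 0, 0], "rotation": [0, 0, 0]}
    - {"slide": [0, 0, 0], "rotation": [0, 0, 0]}

```text
time: 13.25
tool_pos: [0.6538, -0.2578, 0.1132]
tool_rot: [-0.022, 0.952, 0.068, 0.299]
contact_force: [0.7, -0.1, -4.3]
gripper_width: 0.459
```

```bash
python3 - <<'E'
from h import *
s=state(); print(s["contact_force"].round(2),s["ft_torque"].round(3),s["gripper_width"],s["time"],cur()[0],np.degrees(s["joint_pos"]).round(1)); print(cur()[1].round(3))
for c,(a,b,x,y,k) in {"side":(320,200,480,360,4.),"top":(320,100,480,260,4.)}.items():
    f=optics.grab_frame(c)
    im=cv2.resize(f["frame"][b:y,a:x],None,fx=k,fy=k,interpolation=cv2.INTER_CUBIC)
    cv2.imwrite(f"pics/d1_{c}r.png",im[:600])
    p,R=cur(); Cw=p-R[:,2]*(.033+.0174)+.006*R[:,0]
    draw(im,f,boxlines(Cw,R),(a,b),k); 
    Cw2=p+[0,-.006,.033]-R[:,2]*.0174+.006*R[:,0]
    draw(im,f,boxlines(Cw2,R),(a,b),k,(0,255,255)); 
    cv2.imwrite(f"pics/d1_{c}.png",im[:600])
E
```

```text
[ 0.71 -0.07 -4.27] [-0.051  0.557 -0.05 ] 0.4594729942420521 13.25 [ 0.65383235 -0.25782334  0.11317009] [-38.4   1.  108.6  33.   49.8  26.4]
[[ 0.812  0.142  0.566]
 [ 0.116 -0.99   0.082]
 [ 0.572 -0.001 -0.82 ]]
```

View pics/d1_side.png

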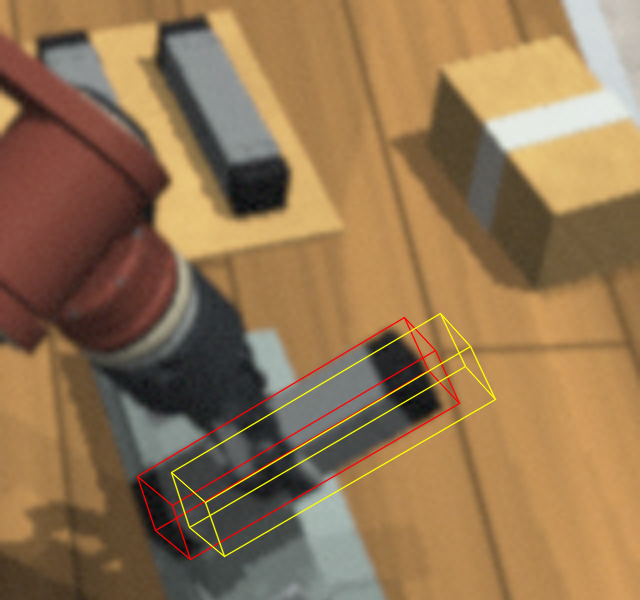

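View pics/d1_top.png

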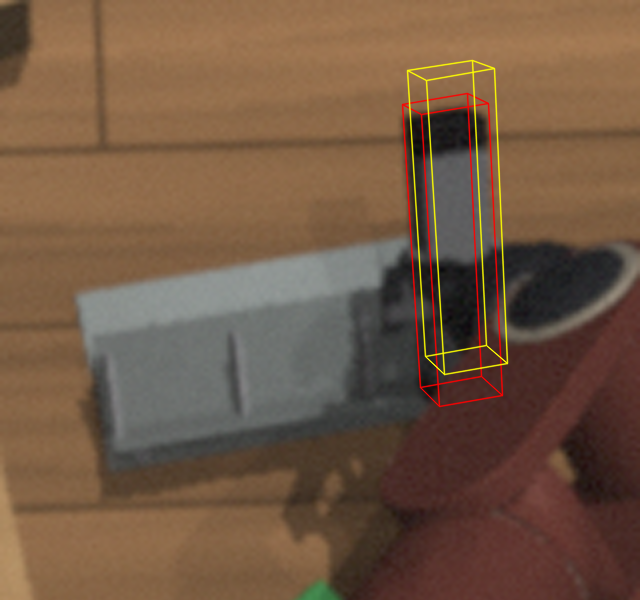

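View pics/d1_sider.png

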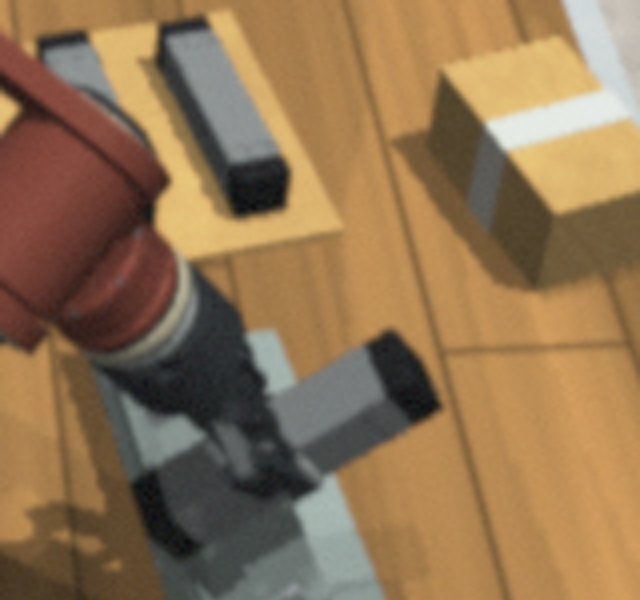

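The tool-axis model (red) fits the held tube. The foot end is at (165,520) and the top end at (410,375) in the side crop, lined up with lane 3. I'll lower along the bed normal and watch the force.

>>> jog_arm:
  increments:
    - {"slide": [0, 0, 3], "rotation": [0, 0, 0]}
    - {"slide": [0, 0, 6], "rotation": [0, 0, 0]}
    - {"slide": [0, 0, 9], "rotation": [0, 0, 0]}
    - {"slide": [0, 0, 9], "rotation": [0, 0, 0]}
    - {"slide": [0, 0, 8], "rotation": [0, 0, 0]}
    - {"slide": [0, 0, 6], "rotation": [0, 0, 0]}
    - {"slide": [0, 0, 4], "rotation": [0, 0, 0]}
    - {"slide": [0, 0, 2], "rotation": [0, 0, 0]}
    - {"slide": [0, 0, 1], "rotation": [0, 0, 0]}
    - {"slide": [0, 0, 0], "rotation": [0, 0, 0]}
    - {"slide": [0, 0, 0], "rotation": [0, 0, 0]}

```text
time: 14.27
tool_pos: [0.6823, -0.2552, 0.0754]
tool_rot: [-0.021, 0.951, 0.068, 0.3]
contact_force: [-0.2, 0.3, -5.0]
gripper_width: 0.461
```

```bash
python3 - <<'E'
from h import *
s=state(); print(s["contact_force"].round(2),s["ft_torque"].round(3),s["gripper_width"],s["time"],cur()[0])
for c,(a,b,x,y,k) in {"side":(320,240,440,390,4.)}.items():
    f=optics.grab_frame(c)
    im=cv2.resize(f["frame"][b:y,a:x],None,fx=k,fy=k,interpolation=cv2.INTER_CUBIC)
    im2=im.copy()
    p,R=cur(); Cw=p-R[:,2]*(.033+.0174)+.004*R[:,0]
    draw(im2,f,boxlines(Cw,R),(a,b),k); draw(im2,f,rackpts(BO,BY),(a,b),k,(0,255,0))
    cv2.imwrite(f"pics/d2_{c}.png",np.hstack([im,im2])[:,:800])
    print((BR.T@(Cw-BO))*1000)
E
```

```text
[-0.2   0.26 -5.01] [-0.038  0.602  0.009] 0.46117958622137956 14.2667 [ 0.68225651 -0.2551913   0.07540658]
[ 99.45537206 -85.00815753  33.0474422 ]
```

View pics/d2_side.png

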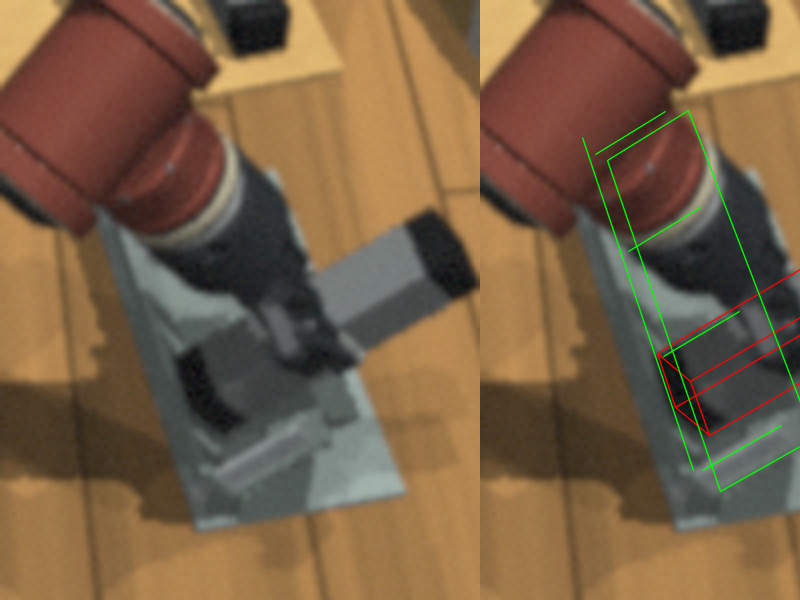

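>>> jog_arm:
  increments:
    - {"slide": [0, 0, 3], "rotation": [0, 0, 0]}
    - {"slide": [0, 0, 2], "rotation": [0, 0, 0]}
    - {"slide": [0, 0, 2], "rotation": [0, 0, 0]}
    - {"slide": [0, 0, 1], "rotation": [0, 0, 0]}
    - {"slide": [0, 0, 1], "rotation": [0, 0, 0]}
    - {"slide": [0, 0, 0], "rotation": [0, 0, 0]}

```text
time: 14.82
tool_pos: [0.6872, -0.2541, 0.0673]
tool_rot: [-0.021, 0.951, 0.068, 0.3]
contact_force: [0.5, 0.6, -4.8]
gripper_width: 0.459
```

>>> jog_arm:
  increments:
    - {"slide": [0, 0, 1], "rotation": [0, 0, 0]}
    - {"slide": [0, 0, 1], "rotation": [0, 0, 0]}
    - {"slide": [0, 0, 0], "rotation": [0, 0, 0]}

```text
time: 15.07
tool_pos: [0.6884, -0.2542, 0.0662]
tool_rot: [-0.021, 0.951, 0.068, 0.3]
contact_force: [-1.4, 0.0, -3.4]
gripper_width: 0.459
```

Light bed contact. Now I'll slide down the slope to the ledge.

>>> jog_arm:
  increments:
    - {"slide": [-1, 0, 0], "rotation": [0, 0, 0]}
    - {"slide": [-2, 0, 0], "rotation": [0, 0, 0]}
    - {"slide": [-1, 0, 0], "rotation": [0, 0, 0]}
    - {"slide": [-1, 0, 0], "rotation": [0, 0, 0]}
    - {"slide": [0, 0, 0], "rotation": [0, 0, 0]}

```text
time: 15.48
tool_pos: [0.6841, -0.2548, 0.0631]
tool_rot: [-0.021, 0.951, 0.067, 0.3]
contact_force: [-0.6, -1.5, -3.6]
gripper_width: 0.46
```

```bash
cat > chk.py <<'E'
from h import *
s=state(); p,R=cur(); F=s["contact_force"]
print("F bed axes",(BR.T@F).round(2),"F",F.round(2),s["gripper_width"].round(3),s["time"],"tip bed mm",(BR.T@(p-R[:,2]*(.033+.0174)-BO)*1000).round(1))
E
python3 chk.py
```

```text
Traceback (most recent call last):
  File "chk.py", line 3, in <module>
    print("F bed axes",(BR.T@F).round(2),"F",F.round(2),s["gripper_width"].round(3),s["time"],"tip bed mm",(BR.T@(p-R[:,2]*(.033+.0174)-BO)*1000).round(1))
                                                        ^^^^^^^^^^^^^^^^^^^^^^^^
AttributeError: 'float' object has no attribute 'round'
```

```bash
sed -i 's/s\["gripper_width"\].round(3)/round(s["gripper_width"],3)/' chk.py; python3 chk.py
```

```text
F bed axes [-2.73 -1.38 -2.49] F [-0.61 -1.48 -3.61] 0.46 15.4833 tip bed mm [ 89.9 -84.8  21.7]
```

>>> jog_arm:
  increments:
    - {"slide": [-1, 0, 0], "rotation": [0, 0, 0]}
    - {"slide": [-1, 0, 0], "rotation": [0, 0, 0]}
    - {"slide": [-1, 0, 0], "rotation": [0, 0, 0]}
    - {"slide": [0, 0, 0], "rotation": [0, 0, 0]}

```text
time: 15.82
tool_pos: [0.6823, -0.2551, 0.062]
tool_rot: [-0.021, 0.951, 0.067, 0.301]
contact_force: [2.1, 0.6, -3.6]
gripper_width: 0.462
```

```bash
python3 chk.py
```

```text
F bed axes [-0.28  0.28 -4.16] F [ 2.1   0.58 -3.57] 0.462 15.8167 tip bed mm [ 87.7 -84.8  21.9]
```

Ledge contact felt at +3 N. I'll press down 1 mm more and open partway.

>>> jog_arm:
  increments:
    - {"slide": [0, 0, 1], "rotation": [0, 0, 0]}
    - {"slide": [0, 0, 0], "rotation": [0, 0, 0]}

```text
time: 15.98
tool_pos: [0.6826, -0.255, 0.0618]
tool_rot: [-0.021, 0.951, 0.068, 0.3]
contact_force: [-5.3, 0.4, 4.7]
gripper_width: 0.46
```

>>> jog_arm:
  increments:
    - {"slide": [0, 0, 0], "rotation": [0, 0, 0]}
    - {"slide": [0, 0, 0], "rotation": [0, 0, 0]}
    - {"slide": [0, 0, 0], "rotation": [0, 0, 0]}
    - {"slide": [0, 0, 0], "rotation": [0, 0, 0]}
    - {"slide": [0, 0, 0], "rotation": [0, 0, 0]}
  fingers: 0.75

```text
time: 16.4
tool_pos: [0.6826, -0.2551, 0.0608]
tool_rot: [-0.021, 0.951, 0.068, 0.3]
contact_force: [-0.3, 0.6, 0.9]
gripper_width: 0.754
```

```bash
python3 chk.py; python3 - <<'E'
from h import *
for c,(a,b,x,y,k) in {"side":(320,240,440,390,4.)}.items():
    f=optics.grab_frame(c)
    im=cv2.resize(f["frame"][b:y,a:x],None,fx=k,fy=k,interpolation=cv2.INTER_CUBIC)
    cv2.imwrite(f"pics/d3_{c}.png",im)
E
```

```text
F bed axes [0.32 0.62 0.82] F [-0.29  0.58  0.86] 0.754 16.4 tip bed mm [ 87.3 -84.9  20.7]
```

View pics/d3_side.png

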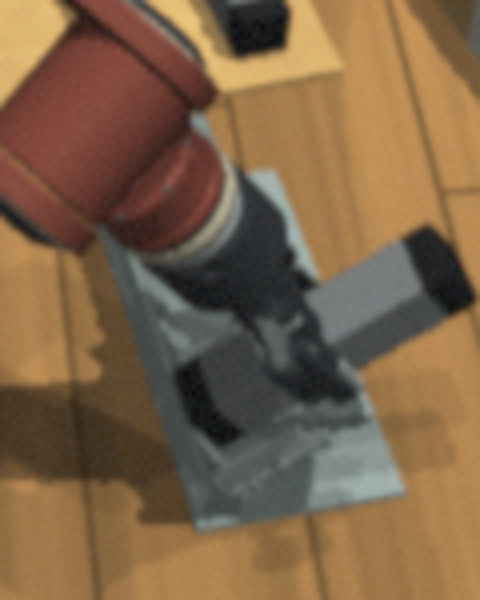

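Tube 1 stays at rest in lane 3 after release, with its foot at (210,410) in the crop. I'll retreat and go to the middle tube.

```bash
python3 - <<'E'
from h import *
p,R=cur(); p1=p-.08*R[:,2]
a=rows(np.array([.562,.150,.09]),toolR(10.6),20,start=(p1,R))
E
```

```text
max 25.4 5.8 end [0.5621 0.1498 0.0905] err [ 0.1 -0.2  0.5]
[{"slide":[-1,-6,0],"rotation":[0.4,-0.4,-1.3]},{"slide":[0,-12,1],"rotation":[0.8,-0.8,-2.6]},{"slide":[0,-19,1],"rotation":[1.3,-1.2,-4]},{"slide":[1,-24,3],"rotation":[1.6,-1.6,-5.2]},{"slide":[4,-25,2],"rotation":[1.7,-1.5,-5.3]},{"slide":[6,-23,4],"rotation":[1.7,-1.6,-5.2]},{"slide":[8,-23,4],"rotation":[1.6,-1.6,-5.3]},{"slide":[11,-22,4],"rotation":[1.7,-1.6,-5.2]},{"slide":[12,-21,5],"rotation":[1.6,-1.6,-5.3]},{"slide":[15,-19,5],"rotation":[1.7,-1.6,-5.3]},{"slide":[16,-18,5],"rotation":[1.6,-1.6,-5.2]},{"slide":[18,-16,5],"rotation":[1.7,-1.6,-5.3]},{"slide":[20,-15,4],"rotation":[1.7,-1.5,-5.2]},{"slide":[21,-12,5],"rotation":[1.6,-1.6,-5.3]},{"slide":[22,-10,5],"rotation":[1.7,-1.6,-5.2]},{"slide":[23,-8,4],"rotation":[1.6,-1.6,-5.3]},{"slide":[24,-6,3],"rotation":[1.7,-1.6,-5.2]},{"slide":[18,-2,3],"rotation":[1.2,-1.2,-4]},{"slide":[12,-1,1],"rotation":[0.9,-0.8,-2.6]},{"slide":[6,0,0],"rotation":[0.4,-0.4,-1.3]}]
```

>>> jog_arm:
  increments:
    - {"slide": [0, 0, -3], "rotation": [0, 0, 0]}
    - {"slide": [0, 0, -6], "rotation": [0, 0, 0]}
    - {"slide": [0, 0, -10], "rotation": [0, 0, 0]}
    - {"slide": [0, 0, -15], "rotation": [0, 0, 0]}
    - {"slide": [0, 0, -18], "rotation": [0, 0, 0]}
    - {"slide": [0, 0, -16], "rotation": [0, 0, 0]}
    - {"slide": [0, 0, -9], "rotation": [0, 0, 0]}
    - {"slide": [0, 0, -3], "rotation": [0, 0, 0]}

```text
time: 17.12
tool_pos: [0.6371, -0.2625, 0.129]
tool_rot: [-0.02, 0.951, 0.068, 0.301]
contact_force: [-0.3, 0.2, -0.4]
gripper_width: 0.752
```

>>> jog_arm:
  increments:
    - {"slide": [-1, -6, 0], "rotation": [0.4, -0.4, -1.3]}
    - {"slide": [0, -12, 1], "rotation": [0.8, -0.8, -2.6]}
    - {"slide": [0, -19, 1], "rotation": [1.3, -1.2, -4]}
    - {"slide": [1, -24, 3], "rotation": [1.6, -1.6, -5.2]}
    - {"slide": [4, -25, 2], "rotation": [1.7, -1.5, -5.3]}
    - {"slide": [6, -23, 4], "rotation": [1.7, -1.6, -5.2]}
    - {"slide": [8, -23, 4], "rotation": [1.6, -1.6, -5.3]}
    - {"slide": [11, -22, 4], "rotation": [1.7, -1.6, -5.2]}
    - {"slide": [12, -21, 5], "rotation": [1.6, -1.6, -5.3]}
    - {"slide": [15, -19, 5], "rotation": [1.7, -1.6, -5.3]}
    - {"slide": [16, -18, 5], "rotation": [1.6, -1.6, -5.2]}
    - {"slide": [18, -16, 5], "rotation": [1.7, -1.6, -5.3]}
    - {"slide": [20, -15, 4], "rotation": [1.7, -1.5, -5.2]}
    - {"slide": [21, -12, 5], "rotation": [1.6, -1.6, -5.3]}
    - {"slide": [22, -10, 5], "rotation": [1.7, -1.6, -5.2]}
    - {"slide": [23, -8, 4], "rotation": [1.6, -1.6, -5.3]}
    - {"slide": [24, -6, 3], "rotation": [1.7, -1.6, -5.2]}
    - {"slide": [18, -2, 3], "rotation": [1.2, -1.2, -4]}
    - {"slide": [12, -1, 1], "rotation": [0.9, -0.8, -2.6]}
    - {"slide": [6, 0, 0], "rotation": [0.4, -0.4, -1.3]}
  fingers: 0.95

```text
time: 18.78
tool_pos: [0.5605, 0.1525, 0.089]
tool_rot: [-0.001, 0.636, 0.771, -0.002]
contact_force: [-0.7, -0.4, 0.5]
gripper_width: 0.949
```

>>> jog_arm:
  increments:
    - {"slide": [0, 0, 0], "rotation": [0, 0, 0]}

```text
time: 18.87
tool_pos: [0.561, 0.1518, 0.0894]
tool_rot: [-0.001, 0.637, 0.771, -0.001]
contact_force: [-0.6, -0.5, 0.1]
gripper_width: 0.946
```

```bash
python3 - <<'E'
from h import *
s=state(); print(s["time"],cur()[0]); print(cur()[1].round(3))
f=optics.grab_frame("side")
im=np.hstack([f["frame"][140:290,250:400],f["frame"][240:390,320:470]])
cv2.imwrite("pics/e1.png",cv2.resize(im,None,fx=2.6,fy=2.6,interpolation=cv2.INTER_CUBIC))
rows(np.array([.562,.150,-.027]),toolR(10.6),12,hold=1)
E
```

```text
18.8667 [0.56103452 0.15175567 0.08941153]
[[-0.188  0.982 -0.003]
 [ 0.982  0.188 -0.001]
 [-0.    -0.003 -1.   ]]
max 13.0 0.1 end [ 0.5624  0.1497 -0.0273] err [ 0.4 -0.3 -0.3]
[{"slide":[0,0,3],"rotation":[0,0,0]},{"slide":[0,0,7],"rotation":[0,0,0]},{"slide":[0,0,9],"rotation":[0,0,0]},{"slide":[0,0,13],"rotation":[0,0,0]},{"slide":[0,0,13],"rotation":[0,0,0]},{"slide":[0,0,13],"rotation":[-0.1,0,0.1]},{"slide":[0,0,13],"rotation":[0,0,0]},{"slide":[0,1,13],"rotation":[0,0,0]},{"slide":[-1,0,13],"rotation":[0,0,0]},{"slide":[0,0,10],"rotation":[0,0,0]},{"slide":[0,0,6],"rotation":[0,0,0]},{"slide":[0,0,4],"rotation":[0,0,0]},{"slide":[0,0,0],"rotation":[0,0,0]}]
```

View pics/e1.png

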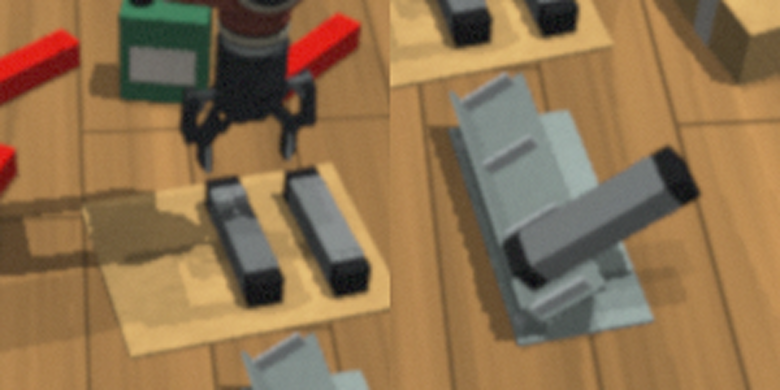

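Tube 1 lies in lane 3 with its foot on the ledge. The open jaws are over the middle tube, with tips at (205,165) and (288,155). Descending.

>>> jog_arm:
  increments:
    - {"slide": [0, 0, 3], "rotation": [0, 0, 0]}
    - {"slide": [0, 0, 7], "rotation": [0, 0, 0]}
    - {"slide": [0, 0, 9], "rotation": [0, 0, 0]}
    - {"slide": [0, 0, 13], "rotation": [0, 0, 0]}
    - {"slide": [0, 0, 13], "rotation": [0, 0, 0]}
    - {"slide": [0, 0, 13], "rotation": [0, 0, 0]}
    - {"slide": [0, 0, 13], "rotation": [0, 0, 0]}
    - {"slide": [-1, 1, 13], "rotation": [0, 0, 0]}
    - {"slide": [-1, 0, 13], "rotation": [0, 0, 0]}
    - {"slide": [0, 0, 10], "rotation": [0, 0, 0]}
    - {"slide": [0, 0, 6], "rotation": [0, 0, 0]}
    - {"slide": [0, 0, 4], "rotation": [0, 0, 0]}
    - {"slide": [0, 0, 0], "rotation": [0, 0, 0]}

```text
time: 20.0
tool_pos: [0.5627, 0.1479, -0.0275]
tool_rot: [-0.001, 0.639, 0.769, -0.001]
contact_force: [0.1, 0.6, 0.2]
gripper_width: 0.948
```

>>> jog_arm:
  increments:
    - {"slide": [0, 0, 0], "rotation": [0, 0, 0]}
    - {"slide": [0, 0, 0], "rotation": [0, 0, 0]}
    - {"slide": [0, 0, 0], "rotation": [0, 0, 0]}
    - {"slide": [0, 0, 0], "rotation": [0, 0, 0]}
    - {"slide": [0, 0, 0], "rotation": [0, 0, 0]}
    - {"slide": [0, 0, 0], "rotation": [0, 0, 0]}
    - {"slide": [0, 0, 0], "rotation": [0, 0, 0]}
    - {"slide": [0, 0, 0], "rotation": [0, 0, 0]}
  fingers: 0.0

```text
time: 20.67
tool_pos: [0.5641, 0.1482, -0.0254]
tool_rot: [0.001, 0.639, 0.769, 0.0]
contact_force: [-0.3, 0.6, 4.9]
gripper_width: 0.456
```

>>> jog_arm:
  increments:
    - {"slide": [0, 0, -2], "rotation": [0, 0, 0]}
    - {"slide": [0, 0, -5], "rotation": [0, 0, 0]}
    - {"slide": [0, 0, -9], "rotation": [0, 0, 0]}
    - {"slide": [0, 0, -14], "rotation": [0, 0, 0]}
    - {"slide": [0, 0, -18], "rotation": [0, 0, 0]}
    - {"slide": [0, 0, -20], "rotation": [0, 0, 0]}
    - {"slide": [0, 0, -20], "rotation": [0, 0, 0]}
    - {"slide": [0, 0, -20], "rotation": [0, 0, 0]}
    - {"slide": [0, 0, -20], "rotation": [0, 0, 0]}
    - {"slide": [0, 0, -18], "rotation": [0, 0, 0]}
    - {"slide": [0, 0, -14], "rotation": [0, 0, 0]}
    - {"slide": [0, 0, -9], "rotation": [0, 0, 0]}
    - {"slide": [0, 0, -5], "rotation": [0, 0, 0]}
    - {"slide": [0, 0, -2], "rotation": [0, 0, 0]}
    - {"slide": [0, 0, 0], "rotation": [0, 0, 0]}
    - {"slide": [0, 0, 0], "rotation": [0, 0, 0]}
    - {"slide": [0, 0, 0], "rotation": [0, 0, 0]}

```text
time: 22.08
tool_pos: [0.5625, 0.1479, 0.1479]
tool_rot: [-0.001, 0.639, 0.769, -0.001]
contact_force: [-0.5, -0.2, -5.5]
gripper_width: 0.461
```

```bash
cat > heavy.py <<'E'
from h import *
s=state(); p,R=cur(); print(s["contact_force"].round(2),s["ft_torque"].round(3),round(s["gripper_width"],3),s["time"],p,np.degrees(s["joint_pos"]).round(1))
print("tool-frame torque",(R.T@s["ft_torque"]).round(3),"com along tool x mm", 1000*(R.T@s["ft_torque"])[1]/s["contact_force"][2])
E
python3 heavy.py
```

```text
[-0.46 -0.18 -5.46] [ 0.153  0.027 -0.009] 0.461 22.0833 [0.56248225 0.14792774 0.14791492] [  7.4  -0.7 101.   -0.   79.8  -3.2]
tool-frame torque [-0.001  0.155  0.008] com along tool x mm -28.384294948339054
```

The −y end is heavy again (28 mm from grip, 0.56 kg). I'll carry it to lane 2.

```bash
python3 - <<'E'
from h import *
a=rows(np.array([.60,-.15,.23]),toolR(-81.9),18,hold=0)
tz=-BR[:,2]
tgt=BO+BR@[.097,0,.075]+(.033+.0174)*tz
rows(tgt,placeR(1),13,start=a,hold=1)
E
```

```text
max 21.5 6.2 end [ 0.6    -0.1496  0.2299] err [-0.   0.4 -0.1]
[{"slide":[-5,0,-1],"rotation":[0,0,1.5]},{"slide":[-10,-1,-3],"rotation":[0,0,3.1]},{"slide":[-15,1,-4],"rotation":[0,0,4.6]},{"slide":[-20,2,-6],"rotation":[0,0,6.2]},{"slide":[-20,4,-5],"rotation":[0,0,6.2]},{"slide":[-19,6,-6],"rotation":[0,0.1,6.1]},{"slide":[-18,8,-5],"rotation":[0,0,6.2]},{"slide":[-17,10,-6],"rotation":[-0.1,0,6.2]},{"slide":[-16,12,-5],"rotation":[0,0,6.1]},{"slide":[-15,14,-6],"rotation":[0,0,6.2]},{"slide":[-13,15,-5],"rotation":[0,0,6.2]},{"slide":[-11,16,-5],"rotation":[0,0,6.1]},{"slide":[-10,18,-6],"rotation":[0,0,6.2]},{"slide":[-8,18,-5],"rotation":[0,0,6.2]},{"slide":[-5,20,-6],"rotation":[0,0,6.1]},{"slide":[-3,14,-4],"rotation":[0,0.1,4.7]},{"slide":[-1,10,-3],"rotation":[0,0,3]},{"slide":[0,5,-1],"rotation":[0,0,1.6]}]
max 13.7 3.5 end [ 0.6478 -0.1741  0.1103] err [ 0.1  0.2 -0.4]
[{"slide":[1,1,3],"rotation":[0,0.9,0]},{"slide":[2,1,6],"rotation":[0,1.7,0]},{"slide":[3,3,9],"rotation":[0,2.6,0]},{"slide":[3,3,12],"rotation":[0,3.5,0]},{"slide":[3,3,13],"rotation":[0,3.5,0]},{"slide":[2,3,12],"rotation":[0,3.5,0]},{"slide":[1,3,13],"rotation":[0,3.5,0]},{"slide":[0,3,13],"rotation":[0,3.5,0]},{"slide":[-1,3,12],"rotation":[0,3.5,0]},{"slide":[-1,4,13],"rotation":[0,3.5,0]},{"slide":[-2,2,9],"rotation":[0,2.6,0]},{"slide":[-1,1,6],"rotation":[0,1.8,0]},{"slide":[-1,1,4],"rotation":[0,0.9,0]},{"slide":[0,0,0],"rotation":[0,0,0]}]
```

>>> jog_arm:
  increments:
    - {"slide": [-5, 0, -1], "rotation": [0, 0, 1.5]}
    - {"slide": [-10, -1, -3], "rotation": [0, 0, 3.1]}
    - {"slide": [-15, 1, -4], "rotation": [0, 0, 4.6]}
    - {"slide": [-20, 2, -6], "rotation": [0, 0, 6.2]}
    - {"slide": [-20, 4, -5], "rotation": [0, 0, 6.2]}
    - {"slide": [-19, 6, -6], "rotation": [0, 0, 6.1]}
    - {"slide": [-18, 8, -5], "rotation": [0, 0, 6.2]}
    - {"slide": [-17, 10, -6], "rotation": [0, 0, 6.2]}
    - {"slide": [-16, 12, -5], "rotation": [0, 0, 6.1]}
    - {"slide": [-15, 14, -6], "rotation": [0, 0, 6.2]}
    - {"slide": [-13, 15, -5], "rotation": [0, 0, 6.2]}
    - {"slide": [-11, 16, -5], "rotation": [0, 0, 6.1]}
    - {"slide": [-10, 18, -6], "rotation": [0, 0, 6.2]}
    - {"slide": [-8, 18, -5], "rotation": [0, 0, 6.2]}
    - {"slide": [-5, 20, -6], "rotation": [0, 0, 6.1]}
    - {"slide": [-3, 14, -4], "rotation": [0, 0, 4.7]}
    - {"slide": [-1, 10, -3], "rotation": [0, 0, 3]}
    - {"slide": [0, 5, -1], "rotation": [0, 0, 1.6]}

```text
time: 23.58
tool_pos: [0.6008, -0.1514, 0.2317]
tool_rot: [0.001, 0.998, 0.068, -0.0]
contact_force: [-0.3, 0.1, -4.9]
gripper_width: 0.46
```

>>> jog_arm:
  increments:
    - {"slide": [1, 1, 3], "rotation": [0, 0.9, 0]}
    - {"slide": [2, 1, 6], "rotation": [0, 1.7, 0]}
    - {"slide": [3, 3, 9], "rotation": [0, 2.6, 0]}
    - {"slide": [3, 3, 12], "rotation": [0, 3.5, 0]}
    - {"slide": [3, 3, 13], "rotation": [0, 3.5, 0]}
    - {"slide": [2, 3, 12], "rotation": [0, 3.5, 0]}
    - {"slide": [1, 3, 13], "rotation": [0, 3.5, 0]}
    - {"slide": [0, 3, 13], "rotation": [0, 3.5, 0]}
    - {"slide": [-1, 3, 12], "rotation": [0, 3.5, 0]}
    - {"slide": [-1, 4, 13], "rotation": [0, 3.5, 0]}
    - {"slide": [-2, 2, 9], "rotation": [0, 2.6, 0]}
    - {"slide": [-1, 1, 6], "rotation": [0, 1.8, 0]}
    - {"slide": [-1, 1, 4], "rotation": [0, 0.9, 0]}
    - {"slide": [0, 0, 0], "rotation": [0, 0, 0]}
    - {"slide": [0, 0, 0], "rotation": [0, 0, 0]}

```text
time: 24.83
tool_pos: [0.6473, -0.1731, 0.1106]
tool_rot: [-0.022, 0.952, 0.068, 0.298]
contact_force: [-0.8, -0.4, -3.1]
gripper_width: 0.461
```

```bash
python3 chk.py; cat > see.py <<'E'
from h import *
import sys
n=sys.argv[1]
for c,(a,b,x,y,k) in {"side":(310,230,470,380,2.5),"top":(330,110,490,260,2.5)}.items():
    f=optics.grab_frame(c)
    im=cv2.resize(f["frame"][b:y,a:x],None,fx=k,fy=k,interpolation=cv2.INTER_CUBIC)
    im2=im.copy()
    p,R=cur(); Cw=p-R[:,2]*(.033+.0174)+.003*R[:,0]
    draw(im2,f,boxlines(Cw,R),(a,b),k); draw(im2,f,rackpts(BO,BY),(a,b),k,(0,255,0))
    cv2.imwrite(f"pics/{n}_{c}.png",np.hstack([im,im2]))
E
python3 see.py f1; python3 -c "
from h import *
cv2.imwrite('pics/f1.png',cv2.resize(np.vstack([cv2.imread('pics/f1_side.png'),cv2.imread('pics/f1_top.png')]),(640,600)))"
```

```text
F bed axes [-2.43 -0.33 -2.05] F [-0.76 -0.44 -3.07] 0.461 24.8333 tip bed mm [96.9  1.1 74.9]
```

View pics/f1.png

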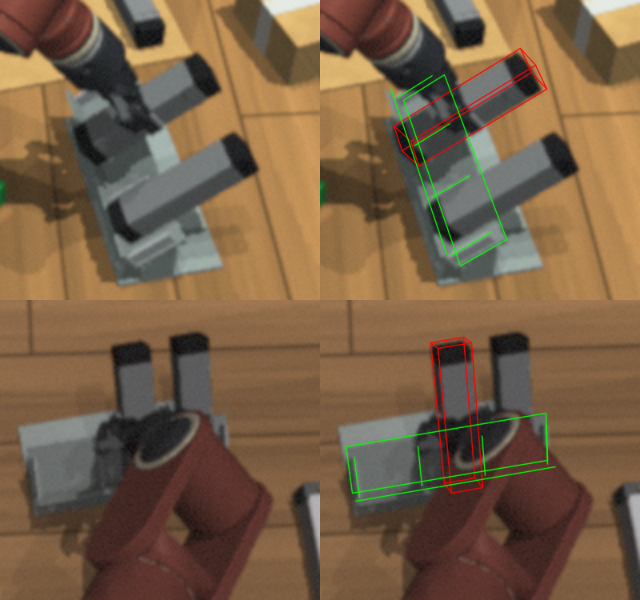

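The held tube is over lane 2 and parallel to tube 1. Lowering.

>>> jog_arm:
  increments:
    - {"slide": [0, 0, 3], "rotation": [0, 0, 0]}
    - {"slide": [0, 0, 6], "rotation": [0, 0, 0]}
    - {"slide": [0, 0, 9], "rotation": [0, 0, 0]}
    - {"slide": [0, 0, 9], "rotation": [0, 0, 0]}
    - {"slide": [0, 0, 8], "rotation": [0, 0, 0]}
    - {"slide": [0, 0, 6], "rotation": [0, 0, 0]}
    - {"slide": [0, 0, 4], "rotation": [0, 0, 0]}
    - {"slide": [0, 0, 2], "rotation": [0, 0, 0]}
    - {"slide": [0, 0, 1], "rotation": [0, 0, 0]}
    - {"slide": [0, 0, 1], "rotation": [0, 0, 0]}
    - {"slide": [0, 0, 1], "rotation": [0, 0, 0]}
    - {"slide": [0, 0, 0], "rotation": [0, 0, 0]}
    - {"slide": [0, 0, 0], "rotation": [0, 0, 0]}

```text
time: 26.02
tool_pos: [0.6769, -0.1702, 0.0714]
tool_rot: [-0.021, 0.951, 0.067, 0.3]
contact_force: [0.2, -0.2, -5.5]
gripper_width: 0.457
```

```bash
python3 chk.py
```

```text
F bed axes [-3.02 -0.19 -4.64] F [ 0.21 -0.16 -5.54] 0.457 26.0167 tip bed mm [98.6  0.  25.8]
```

>>> jog_arm:
  increments:
    - {"slide": [0, 0, 1], "rotation": [0, 0, 0]}
    - {"slide": [0, 0, 1], "rotation": [0, 0, 0]}
    - {"slide": [0, 0, 1], "rotation": [0, 0, 0]}
    - {"slide": [0, 0, 0], "rotation": [0, 0, 0]}

```text
time: 26.35
tool_pos: [0.6785, -0.1699, 0.0689]
tool_rot: [-0.021, 0.951, 0.068, 0.3]
contact_force: [-3.0, -0.8, -1.3]
gripper_width: 0.459
```

```bash
python3 chk.py
```

```text
F bed axes [-3.26 -0.37  0.68] F [-2.98 -0.79 -1.31] 0.459 26.35 tip bed mm [98.5  0.1 22.9]
```

>>> jog_arm:
  increments:
    - {"slide": [-1, 0, -1], "rotation": [0, 0, 0]}
    - {"slide": [-2, 0, 0], "rotation": [0, 0, 0]}
    - {"slide": [-2, 0, 0], "rotation": [0, 0, 0]}
    - {"slide": [-1, 0, 0], "rotation": [0, 0, 0]}
    - {"slide": [-1, 0, 0], "rotation": [0, 0, 0]}
    - {"slide": [-1, 0, 0], "rotation": [0, 0, 0]}
    - {"slide": [0, 0, 0], "rotation": [0, 0, 0]}

```text
time: 26.93
tool_pos: [0.6712, -0.1707, 0.0645]
tool_rot: [-0.021, 0.951, 0.067, 0.3]
contact_force: [-0.2, 0.5, -4.9]
gripper_width: 0.463
```

```bash
python3 chk.py
```

```text
F bed axes [-2.91  0.52 -4.  ] F [-0.16  0.5  -4.95] 0.463 26.9333 tip bed mm [89.9  0.3 23.5]
```

>>> jog_arm:
  increments:
    - {"slide": [-1, 0, 0], "rotation": [0, 0, 0]}
    - {"slide": [-1, 0, 0], "rotation": [0, 0, 0]}
    - {"slide": [0, 0, 0], "rotation": [0, 0, 0]}

```text
time: 27.18
tool_pos: [0.6696, -0.171, 0.0635]
tool_rot: [-0.021, 0.951, 0.067, 0.3]
contact_force: [-1.2, 0.2, -4.6]
gripper_width: 0.46
```

```bash
python3 chk.py
```

```text
F bed axes [-3.55  0.4  -3.09] F [-1.18  0.23 -4.57] 0.46 27.1833 tip bed mm [88.1  0.2 23.5]
```

>>> jog_arm:
  increments:
    - {"slide": [-1, 0, 0], "rotation": [0, 0, 0]}
    - {"slide": [-1, 0, 0], "rotation": [0, 0, 0]}
    - {"slide": [0, 0, 0], "rotation": [0, 0, 0]}

```text
time: 27.43
tool_pos: [0.6686, -0.1713, 0.0631]
tool_rot: [-0.021, 0.951, 0.067, 0.3]
contact_force: [1.2, 1.0, -5.2]
gripper_width: 0.461
```

```bash
python3 chk.py
```

```text
F bed axes [-1.84  0.84 -5.02] F [ 1.24  1.02 -5.16] 0.461 27.4333 tip bed mm [86.9  0.  23.8]
```

>>> jog_arm:
  increments:
    - {"slide": [-1, 0, 0], "rotation": [0, 0, 0]}
    - {"slide": [0, 0, 1], "rotation": [0, 0, 0]}
    - {"slide": [0, 0, 1], "rotation": [0, 0, 0]}
    - {"slide": [0, 0, 0], "rotation": [0, 0, 0]}

```text
time: 27.77
tool_pos: [0.6693, -0.1715, 0.0623]
tool_rot: [-0.021, 0.951, 0.068, 0.3]
contact_force: [-5.6, 1.2, 6.2]
gripper_width: 0.459
```

```bash
python3 chk.py
```

```text
F bed axes [-0.81  1.98  8.18] F [-5.58  1.2   6.24] 0.459 27.7667 tip bed mm [87.  -0.3 22.8]
```

>>> jog_arm:
  increments:
    - {"slide": [0, 0, -1], "rotation": [0, 0, 0]}
    - {"slide": [0, 0, 0], "rotation": [0, 0, 0]}

```text
time: 27.93
tool_pos: [0.6691, -0.1717, 0.0626]
tool_rot: [-0.02, 0.951, 0.067, 0.301]
contact_force: [5.2, 3.1, -0.5]
gripper_width: 0.46
```

>>> jog_arm:
  increments:
    - {"slide": [0, 0, 0], "rotation": [0, 0, 0]}
    - {"slide": [0, 0, 0], "rotation": [0, 0, 0]}
    - {"slide": [0, 0, 0], "rotation": [0, 0, 0]}
    - {"slide": [0, 0, 0], "rotation": [0, 0, 0]}
    - {"slide": [0, 0, 0], "rotation": [0, 0, 0]}
  fingers: 0.75

```text
time: 28.35
tool_pos: [0.6678, -0.1714, 0.061]
tool_rot: [-0.021, 0.951, 0.067, 0.3]
contact_force: [-1.2, -0.2, -0.3]
gripper_width: 0.748
```

>>> jog_arm:
  increments:
    - {"slide": [0, 0, -3], "rotation": [0, 0, 0]}
    - {"slide": [0, 0, -6], "rotation": [0, 0, 0]}
    - {"slide": [0, 0, -10], "rotation": [0, 0, 0]}
    - {"slide": [0, 0, -15], "rotation": [0, 0, 0]}
    - {"slide": [0, 0, -18], "rotation": [0, 0, 0]}
    - {"slide": [0, 0, -16], "rotation": [0, 0, 0]}
    - {"slide": [0, 0, -9], "rotation": [0, 0, 0]}
    - {"slide": [0, 0, -3], "rotation": [0, 0, 0]}
    - {"slide": [0, 0, 0], "rotation": [0, 0, 0]}

```text
time: 29.1
tool_pos: [0.6227, -0.1782, 0.1282]
tool_rot: [-0.02, 0.951, 0.067, 0.301]
contact_force: [-0.1, 0.1, -0.4]
gripper_width: 0.748
```

```bash
python3 chk.py; python3 see.py f2; python3 -c "
from h import *
cv2.imwrite('pics/f2.png',cv2.resize(np.vstack([cv2.imread('pics/f2_side.png'),cv2.imread('pics/f2_top.png')]),(640,600)))
rows(np.array([.657,.159,.10]),toolR(11.4),19,hold=1)"
```

```text
F bed axes [-0.33  0.09 -0.28] F [-0.12  0.07 -0.41] 0.748 29.1 tip bed mm [ 86.2  -0.3 103.8]
max 21.8 6.2 end [0.6569 0.1588 0.1001] err [-0.1 -0.2  0.1]
[{"slide":[1,-5,1],"rotation":[0.4,-0.4,-1.4]},{"slide":[2,-10,2],"rotation":[0.9,-0.9,-2.8]},{"slide":[3,-15,4],"rotation":[1.4,-1.2,-4.3]},{"slide":[7,-20,5],"rotation":[1.7,-1.7,-5.6]},{"slide":[8,-19,5],"rotation":[1.8,-1.7,-5.6]},{"slide":[11,-17,6],"rotation":[1.8,-1.6,-5.7]},{"slide":[12,-17,6],"rotation":[1.7,-1.7,-5.6]},{"slide":[14,-15,6],"rotation":[1.8,-1.7,-5.6]},{"slide":[15,-13,5],"rotation":[1.8,-1.6,-5.7]},{"slide":[17,-11,6],"rotation":[1.8,-1.7,-5.6]},{"slide":[18,-10,6],"rotation":[1.7,-1.7,-5.6]},{"slide":[19,-7,5],"rotation":[1.8,-1.7,-5.6]},{"slide":[20,-6,5],"rotation":[1.8,-1.6,-5.7]},{"slide":[21,-3,5],"rotation":[1.8,-1.7,-5.6]},{"slide":[20,-1,4],"rotation":[1.7,-1.7,-5.6]},{"slide":[21,1,3],"rotation":[1.8,-1.6,-5.7]},{"slide":[16,2,2],"rotation":[1.3,-1.3,-4.2]},{"slide":[10,3,2],"rotation":[0.9,-0.8,-2.8]},{"slide":[5,1,0],"rotation":[0.5,-0.5,-1.4]},{"slide":[0,0,0],"rotation":[0,0,0]}]
```

View pics/f2.png

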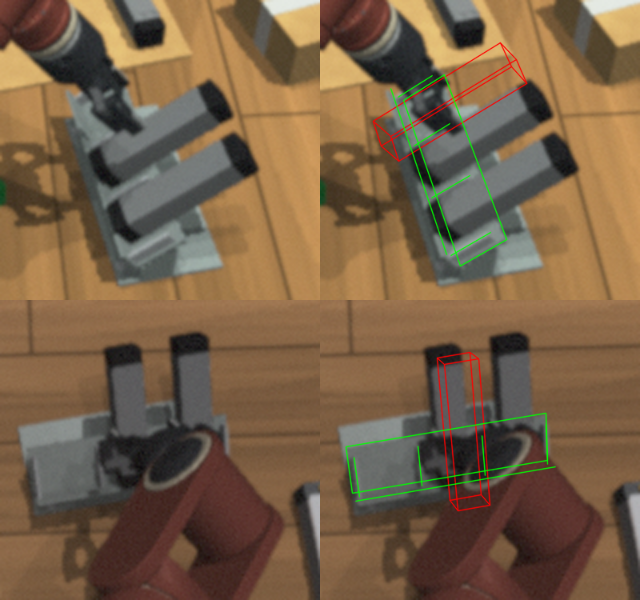

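Both tubes lie parallel in lanes 3 and 2. Now the third tube.

>>> jog_arm:
  increments:
    - {"slide": [1, -5, 1], "rotation": [0.4, -0.4, -1.4]}
    - {"slide": [2, -10, 2], "rotation": [0.9, -0.9, -2.8]}
    - {"slide": [3, -15, 4], "rotation": [1.4, -1.2, -4.3]}
    - {"slide": [7, -20, 5], "rotation": [1.7, -1.7, -5.6]}
    - {"slide": [8, -19, 5], "rotation": [1.8, -1.7, -5.6]}
    - {"slide": [11, -17, 6], "rotation": [1.8, -1.6, -5.7]}
    - {"slide": [12, -17, 6], "rotation": [1.7, -1.7, -5.6]}
    - {"slide": [14, -15, 6], "rotation": [1.8, -1.7, -5.6]}
    - {"slide": [15, -13, 5], "rotation": [1.8, -1.6, -5.7]}
    - {"slide": [17, -11, 6], "rotation": [1.8, -1.7, -5.6]}
    - {"slide": [18, -10, 6], "rotation": [1.7, -1.7, -5.6]}
    - {"slide": [19, -7, 5], "rotation": [1.8, -1.7, -5.6]}
    - {"slide": [20, -6, 5], "rotation": [1.8, -1.6, -5.7]}
    - {"slide": [21, -3, 5], "rotation": [1.8, -1.7, -5.6]}
    - {"slide": [20, -1, 4], "rotation": [1.7, -1.7, -5.6]}
    - {"slide": [21, 1, 3], "rotation": [1.8, -1.6, -5.7]}
    - {"slide": [16, 2, 2], "rotation": [1.3, -1.3, -4.2]}
    - {"slide": [10, 3, 2], "rotation": [0.9, -0.8, -2.8]}
    - {"slide": [5, 1, 0], "rotation": [0.5, -0.5, -1.4]}
    - {"slide": [0, 0, 0], "rotation": [0, 0, 0]}
  fingers: 0.95

```text
time: 30.87
tool_pos: [0.6569, 0.1602, 0.0996]
tool_rot: [-0.0, 0.632, 0.775, -0.001]
contact_force: [-0.0, 0.1, 0.1]
gripper_width: 0.947
```

>>> jog_arm:
  increments:
    - {"slide": [0, 0, 0], "rotation": [0, 0, 0]}

```text
time: 30.95
tool_pos: [0.6569, 0.1584, 0.1]
tool_rot: [0.0, 0.634, 0.774, -0.001]
contact_force: [1.1, -0.7, -0.6]
gripper_width: 0.95
```

```bash
python3 - <<'E'
from h import *
s=state(); print(s["time"],cur()[0]); print(cur()[1].round(3))
f=optics.grab_frame("side")
im=f["frame"][140:290,270:420]
cv2.imwrite("pics/g1.png",cv2.resize(im,None,fx=3.5,fy=3.5,interpolation=cv2.INTER_CUBIC))
rows(np.array([.657,.159,-.024]),toolR(11.4),12,hold=1)
E
```

```text
30.95 [0.65693416 0.15844812 0.09997609]
[[-0.197  0.98  -0.001]
 [ 0.98   0.197 -0.002]
 [-0.001 -0.001 -1.   ]]
max 14.0 0.1 end [ 0.6567  0.1587 -0.0238] err [-0.3 -0.3  0.2]
[{"slide":[0,0,3],"rotation":[0,0,0]},{"slide":[0,0,7],"rotation":[0,0,0]},{"slide":[0,0,11],"rotation":[0,0,0]},{"slide":[0,0,13],"rotation":[0,0,0]},{"slide":[0,0,14],"rotation":[0,0,0]},{"slide":[1,0,14],"rotation":[0,0,0]},{"slide":[0,0,14],"rotation":[0,0,-0.1]},{"slide":[0,0,14],"rotation":[0,0.1,0]},{"slide":[0,0,13],"rotation":[0,0,0]},{"slide":[0,0,11],"rotation":[0,0,0]},{"slide":[0,0,7],"rotation":[0,0,0]},{"slide":[0,0,3],"rotation":[0,0,0]},{"slide":[0,0,0],"rotation":[0,0,0]}]
```

View pics/g1.png

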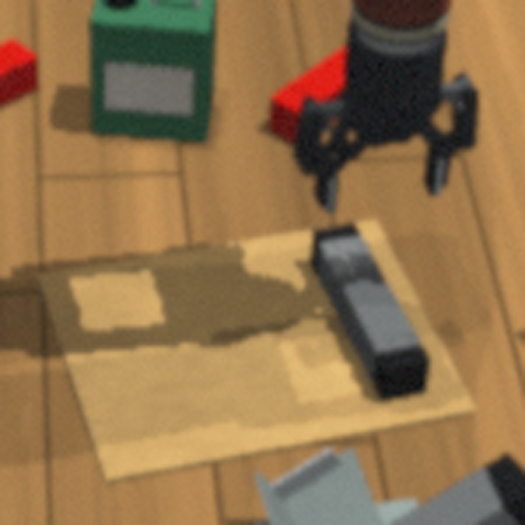

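```bash
python3 - <<'E'
from h import *
f=optics.grab_frame("side")
p,R=cur()
for z in (.146,.03): 
    u=proj(f,[[p[0],p[1],z]]); print(z,u,(u-[270,140])*3.5)
print((proj(f,[p+[0,0,.046]-R[:,1]*.041,p+[0,0,.046]+R[:,1]*.041])-[270,140])*3.5)
E
```

```text
0.146 [[378.3853448  196.37993483]] [[379.3487068  197.32977189]]
0.03 [[375.10987782 227.10233737]] [[367.88457237 304.85818081]]
[[330.61978607 205.02499242]
 [427.6695234  189.02489581]]
```

Projection puts the jaw midpoint at (379,197) and the tube middle at (368,305), which agrees with the picture. Descend and grip.

>>> jog_arm:
  increments:
    - {"slide": [0, 0, 3], "rotation": [0, 0, 0]}
    - {"slide": [0, 0, 7], "rotation": [0, 0, 0]}
    - {"slide": [0, 0, 11], "rotation": [0, 0, 0]}
    - {"slide": [0, 0, 13], "rotation": [0, 0, 0]}
    - {"slide": [0, 0, 14], "rotation": [0, 0, 0]}
    - {"slide": [1, 0, 14], "rotation": [0, 0, 0]}
    - {"slide": [0, 0, 14], "rotation": [0, 0, 0]}
    - {"slide": [0, 0, 14], "rotation": [0, 0, 0]}
    - {"slide": [0, 0, 13], "rotation": [0, 0, 0]}
    - {"slide": [0, 0, 11], "rotation": [0, 0, 0]}
    - {"slide": [0, 0, 7], "rotation": [0, 0, 0]}
    - {"slide": [0, 0, 3], "rotation": [0, 0, 0]}
    - {"slide": [0, 0, 0], "rotation": [0, 0, 0]}

```text
time: 32.13
tool_pos: [0.6565, 0.1594, -0.0245]
tool_rot: [-0.0, 0.634, 0.774, -0.001]
contact_force: [-0.8, -0.9, -0.0]
gripper_width: 0.948
```

>>> jog_arm:
  increments:
    - {"slide": [0, 0, 0], "rotation": [0, 0, 0]}
    - {"slide": [0, 0, 0], "rotation": [0, 0, 0]}
    - {"slide": [0, 0, 0], "rotation": [0, 0, 0]}
    - {"slide": [0, 0, 0], "rotation": [0, 0, 0]}
    - {"slide": [0, 0, 0], "rotation": [0, 0, 0]}
    - {"slide": [0, 0, 0], "rotation": [0, 0, 0]}
    - {"slide": [0, 0, 0], "rotation": [0, 0, 0]}
    - {"slide": [0, 0, 0], "rotation": [0, 0, 0]}
  fingers: 0.0

```text
time: 32.8
tool_pos: [0.6578, 0.1595, -0.0222]
tool_rot: [0.001, 0.634, 0.774, 0.0]
contact_force: [-1.1, -0.5, 5.3]
gripper_width: 0.461
```

>>> jog_arm:
  increments:
    - {"slide": [0, 0, -2], "rotation": [0, 0, 0]}
    - {"slide": [0, 0, -5], "rotation": [0, 0, 0]}
    - {"slide": [0, 0, -9], "rotation": [0, 0, 0]}
    - {"slide": [0, 0, -14], "rotation": [0, 0, 0]}
    - {"slide": [0, 0, -18], "rotation": [0, 0, 0]}
    - {"slide": [0, 0, -20], "rotation": [0, 0, 0]}
    - {"slide": [0, 0, -20], "rotation": [0, 0, 0]}
    - {"slide": [0, 0, -20], "rotation": [0, 0, 0]}
    - {"slide": [0, 0, -20], "rotation": [0, 0, 0]}
    - {"slide": [0, 0, -18], "rotation": [0, 0, 0]}
    - {"slide": [0, 0, -14], "rotation": [0, 0, 0]}
    - {"slide": [0, 0, -9], "rotation": [0, 0, 0]}
    - {"slide": [0, 0, -5], "rotation": [0, 0, 0]}
    - {"slide": [0, 0, -2], "rotation": [0, 0, 0]}
    - {"slide": [0, 0, 0], "rotation": [0, 0, 0]}
    - {"slide": [0, 0, 0], "rotation": [0, 0, 0]}
    - {"slide": [0, 0, 0], "rotation": [0, 0, 0]}

```text
time: 34.22
tool_pos: [0.6561, 0.1595, 0.1507]
tool_rot: [-0.001, 0.634, 0.774, -0.001]
contact_force: [-0.5, 0.5, -4.5]
gripper_width: 0.461
```

```bash
python3 heavy.py
```

```text
[-0.47  0.48 -4.5 ] [-0.2   -0.038  0.064] 0.461 34.2167 [0.65609712 0.15953793 0.15070094] [ 7.4 11.6 87.7 -0.1 80.9 -4. ]
tool-frame torque [ 0.002 -0.204 -0.063] com along tool x mm 45.26558639303258
```

This time the +y end is heavy (torque sign reversed). I'll turn the other way for lane 1.

```bash
python3 - <<'E'
from h import *
a=rows(np.array([.60,-.07,.23]),toolR(98.1),17,hold=0)
tz=-BR[:,2]
tgt=BO+BR@[.102,.084,.075]+(.033+.0174)*tz
rows(tgt,placeR(-1),13,start=a,hold=2)
E
```

```text
max 18.7 6.2 end [ 0.6005 -0.0703  0.23  ] err [ 0.5 -0.3  0. ]
[{"slide":[-4,-2,-1],"rotation":[0,0,-1.5]},{"slide":[-7,-4,-3],"rotation":[0,0,-3.1]},{"slide":[-11,-6,-4],"rotation":[0,0,-4.7]},{"slide":[-14,-9,-6],"rotation":[0,0,-6.2]},{"slide":[-13,-12,-6],"rotation":[0,0,-6.2]},{"slide":[-12,-12,-5],"rotation":[0,0,-6.2]},{"slide":[-10,-13,-6],"rotation":[-0.1,0,-6.2]},{"slide":[-8,-15,-6],"rotation":[0,0,-6.2]},{"slide":[-8,-15,-5],"rotation":[0,0,-6.2]},{"slide":[-5,-16,-6],"rotation":[0,-0.1,-6.2]},{"slide":[-3,-17,-6],"rotation":[0,0,-6.2]},{"slide":[-2,-16,-5],"rotation":[0,0,-6.1]},{"slide":[0,-17,-6],"rotation":[0,0,-6.2]},{"slide":[2,-17,-5],"rotation":[0,0,-6.2]},{"slide":[3,-13,-5],"rotation":[-0.1,0,-4.7]},{"slide":[2,-8,-3],"rotation":[0,0,-3.1]},{"slide":[1,-4,-1],"rotation":[0,0,-1.5]}]
max 13.4 3.5 end [ 0.6401 -0.0909  0.1137] err [ 0.2 -0.4  0.1]
[{"slide":[-1,-1,3],"rotation":[0,-0.9,0]},{"slide":[-2,-1,6],"rotation":[0,-1.7,0]},{"slide":[-2,-2,9],"rotation":[0,-2.6,0]},{"slide":[-3,-2,11],"rotation":[0,-3.5,0]},{"slide":[-1,-3,13],"rotation":[0,-3.5,0]},{"slide":[-1,-3,12],"rotation":[0,-3.5,0]},{"slide":[-1,-2,12],"rotation":[0,-3.5,0]},{"slide":[1,-3,12],"rotation":[0,-3.5,0]},{"slide":[1,-2,12],"rotation":[0,-3.5,0]},{"slide":[2,-3,12],"rotation":[0,-3.5,0]},{"slide":[2,-2,9],"rotation":[0,-2.7,0]},{"slide":[1,-1,6],"rotation":[0,-1.7,0]},{"slide":[1,-1,3],"rotation":[0,-0.9,0]},{"slide":[0,0,0],"rotation":[0,0,0]},{"slide":[0,0,0],"rotation":[0,0,0]}]
```

>>> jog_arm:
  increments:
    - {"slide": [-4, -2, -1], "rotation": [0, 0, -1.5]}
    - {"slide": [-7, -4, -3], "rotation": [0, 0, -3.1]}
    - {"slide": [-11, -6, -4], "rotation": [0, 0, -4.7]}
    - {"slide": [-14, -9, -6], "rotation": [0, 0, -6.2]}
    - {"slide": [-13, -12, -6], "rotation": [0, 0, -6.2]}
    - {"slide": [-12, -12, -5], "rotation": [0, 0, -6.2]}
    - {"slide": [-10, -13, -6], "rotation": [0, 0, -6.2]}
    - {"slide": [-8, -15, -6], "rotation": [0, 0, -6.2]}
    - {"slide": [-8, -15, -5], "rotation": [0, 0, -6.2]}
    - {"slide": [-5, -16, -6], "rotation": [0, 0, -6.2]}
    - {"slide": [-3, -17, -6], "rotation": [0, 0, -6.2]}
    - {"slide": [-2, -16, -5], "rotation": [0, 0, -6.1]}
    - {"slide": [0, -17, -6], "rotation": [0, 0, -6.2]}
    - {"slide": [2, -17, -5], "rotation": [0, 0, -6.2]}
    - {"slide": [3, -13, -5], "rotation": [0, 0, -4.7]}
    - {"slide": [2, -8, -3], "rotation": [0, 0, -3.1]}
    - {"slide": [1, -4, -1], "rotation": [0, 0, -1.5]}

```text
time: 35.63
tool_pos: [0.6011, -0.0714, 0.2316]
tool_rot: [0.0, -0.071, 0.997, -0.001]
contact_force: [-0.4, -0.5, -5.0]
gripper_width: 0.458
```

>>> jog_arm:
  increments:
    - {"slide": [-1, -1, 3], "rotation": [0, -0.9, 0]}
    - {"slide": [-2, -1, 6], "rotation": [0, -1.7, 0]}
    - {"slide": [-2, -2, 9], "rotation": [0, -2.6, 0]}
    - {"slide": [-3, -2, 11], "rotation": [0, -3.5, 0]}
    - {"slide": [-1, -3, 13], "rotation": [0, -3.5, 0]}
    - {"slide": [-1, -3, 12], "rotation": [0, -3.5, 0]}
    - {"slide": [-1, -2, 12], "rotation": [0, -3.5, 0]}
    - {"slide": [1, -3, 12], "rotation": [0, -3.5, 0]}
    - {"slide": [1, -2, 12], "rotation": [0, -3.5, 0]}
    - {"slide": [2, -3, 12], "rotation": [0, -3.5, 0]}
    - {"slide": [2, -2, 9], "rotation": [0, -2.7, 0]}
    - {"slide": [1, -1, 6], "rotation": [0, -1.7, 0]}
    - {"slide": [1, -1, 3], "rotation": [0, -0.9, 0]}
    - {"slide": [0, 0, 0], "rotation": [0, 0, 0]}
    - {"slide": [0, 0, 0], "rotation": [0, 0, 0]}

```text
time: 36.88
tool_pos: [0.6405, -0.0907, 0.115]
tool_rot: [0.299, -0.067, 0.952, 0.021]
contact_force: [-0.8, -0.1, -5.3]
gripper_width: 0.461
```

```bash
python3 chk.py;python3 heavy.py; python3 see.py k1; python3 -c "
from h import *
print(cur()[1].round(3),placeR(-1).round(3))
cv2.imwrite('pics/k1.png',cv2.resize(np.vstack([cv2.imread('pics/k1_side.png'),cv2.imread('pics/k1_top.png')]),(640,600)))"
```

```text
F bed axes [-3.68 -0.01 -3.89] F [-0.78 -0.12 -5.3 ] 0.461 36.8833 tip bed mm [103.3  83.8  75.7]
[-0.78 -0.12 -5.3 ] [-0.038  0.582  0.035] 0.461 36.8833 [ 0.64053964 -0.09070559  0.11496144] [ -23.   -10.1  118.9   25.5   43.3 -135.4]
tool-frame torque [-0.056  0.582 -0.004] com along tool x mm -109.69912494690914
[[-0.81  -0.141  0.569]
 [-0.116  0.99   0.079]
 [-0.574 -0.002 -0.819]] [[-0.811 -0.141  0.568]
 [-0.115  0.99   0.081]
 [-0.574 -0.    -0.819]]
```

View pics/k1.png

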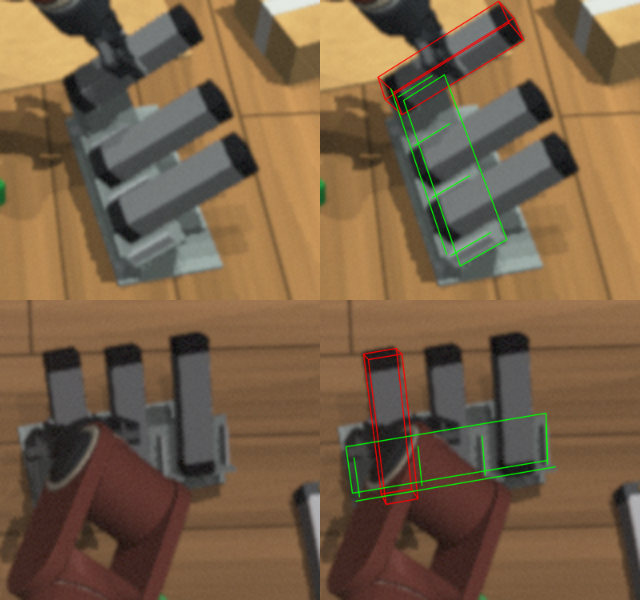

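The tilt torque (0.58 N·m) matches the two earlier foot-heavy placements, and the tube is lined up over lane 1. Lowering.

>>> jog_arm:
  increments:
    - {"slide": [0, 0, 3], "rotation": [0, 0, 0]}
    - {"slide": [0, 0, 6], "rotation": [0, 0, 0]}
    - {"slide": [0, 0, 9], "rotation": [0, 0, 0]}
    - {"slide": [0, 0, 9], "rotation": [0, 0, 0]}
    - {"slide": [0, 0, 8], "rotation": [0, 0, 0]}
    - {"slide": [0, 0, 5], "rotation": [0, 0, 0]}
    - {"slide": [0, 0, 2], "rotation": [0, 0, 0]}
    - {"slide": [0, 0, 1], "rotation": [0, 0, 0]}
    - {"slide": [0, 0, 1], "rotation": [0, 0, 0]}
    - {"slide": [0, 0, 0], "rotation": [0, 0, 0]}
    - {"slide": [0, 0, 0], "rotation": [0, 0, 0]}

```text
time: 37.9
tool_pos: [0.6661, -0.0876, 0.0799]
tool_rot: [0.3, -0.067, 0.951, 0.02]
contact_force: [0.0, 0.4, -4.3]
gripper_width: 0.461
```

```bash
python3 chk.py
```

```text
F bed axes [-2.42  0.35 -3.61] F [ 0.03  0.36 -4.35] 0.461 37.9 tip bed mm [104.2  83.3  32.2]
```

>>> jog_arm:
  increments:
    - {"slide": [0, 0, 1], "rotation": [0, 0, 0]}
    - {"slide": [0, 0, 1], "rotation": [0, 0, 0]}
    - {"slide": [0, 0, 1], "rotation": [0, 0, 0]}
    - {"slide": [0, 0, 0], "rotation": [0, 0, 0]}

```text
time: 38.23
tool_pos: [0.6675, -0.0873, 0.0768]
tool_rot: [0.3, -0.067, 0.951, 0.021]
contact_force: [-0.4, 0.3, -5.2]
gripper_width: 0.459
```

```bash
python3 chk.py
```

```text
F bed axes [-3.3   0.32 -4.01] F [-0.45  0.26 -5.18] 0.459 38.2333 tip bed mm [103.7  83.4  28.9]
```

>>> jog_arm:
  increments:
    - {"slide": [0, 0, 1], "rotation": [0, 0, 0]}
    - {"slide": [0, 0, 1], "rotation": [0, 0, 0]}
    - {"slide": [0, 0, 0], "rotation": [0, 0, 0]}

```text
time: 38.48
tool_pos: [0.6687, -0.087, 0.0751]
tool_rot: [0.3, -0.067, 0.951, 0.021]
contact_force: [0.2, -0.2, -5.3]
gripper_width: 0.461
```

```bash
python3 chk.py
```

```text
F bed axes [-2.94 -0.21 -4.44] F [ 0.17 -0.19 -5.33] 0.461 38.4833 tip bed mm [103.6  83.5  26.8]
```

>>> jog_arm:
  increments:
    - {"slide": [0, 0, 1], "rotation": [0, 0, 0]}
    - {"slide": [0, 0, 0], "rotation": [0, 0, 0]}

```text
time: 38.65
tool_pos: [0.6692, -0.087, 0.0747]
tool_rot: [0.3, -0.068, 0.951, 0.021]
contact_force: [-3.6, -0.9, -1.2]
gripper_width: 0.459
```

```bash
python3 chk.py
```

```text
F bed axes [-3.75 -0.36  1.13] F [-3.63 -0.88 -1.23] 0.459 38.65 tip bed mm [103.9  83.5  26.2]
```

>>> jog_arm:
  increments:
    - {"slide": [1, 0, -1], "rotation": [0, 0, 0]}
    - {"slide": [2, 0, 0], "rotation": [0, 0, 0]}
    - {"slide": [2, 0, 0], "rotation": [0, 0, 0]}
    - {"slide": [1, 0, 0], "rotation": [0, 0, 0]}
    - {"slide": [1, 0, 0], "rotation": [0, 0, 0]}
    - {"slide": [1, 0, 0], "rotation": [0, 0, 0]}
    - {"slide": [0, 0, 0], "rotation": [0, 0, 0]}

```text
time: 39.23
tool_pos: [0.662, -0.088, 0.0704]
tool_rot: [0.3, -0.067, 0.951, 0.021]
contact_force: [-0.2, -0.0, -6.2]
gripper_width: 0.461
```

```bash
python3 chk.py
```

```text
F bed axes [-3.73  0.02 -5.  ] F [-0.19 -0.   -6.24] 0.461 39.2333 tip bed mm [95.4 83.5 26.8]
```

>>> jog_arm:
  increments:
    - {"slide": [1, 0, 0], "rotation": [0, 0, 0]}
    - {"slide": [1, 0, 0], "rotation": [0, 0, 0]}
    - {"slide": [0, 0, 0], "rotation": [0, 0, 0]}

```text
time: 39.48
tool_pos: [0.6604, -0.0882, 0.0694]
tool_rot: [0.3, -0.067, 0.951, 0.021]
contact_force: [0.6, -0.4, -4.2]
gripper_width: 0.462
```

```bash
python3 chk.py
```

```text
F bed axes [-1.94 -0.51 -3.77] F [ 0.64 -0.42 -4.2 ] 0.462 39.4833 tip bed mm [93.6 83.5 26.9]
```

>>> jog_arm:
  increments:
    - {"slide": [1, 0, 0], "rotation": [0, 0, 0]}
    - {"slide": [1, 0, 0], "rotation": [0, 0, 0]}
    - {"slide": [0, 0, 0], "rotation": [0, 0, 0]}

```text
time: 39.73
tool_pos: [0.6587, -0.0884, 0.0682]
tool_rot: [0.3, -0.067, 0.951, 0.021]
contact_force: [0.2, -0.5, -5.2]
gripper_width: 0.458
```

```bash
python3 chk.py
```

```text
F bed axes [-2.88 -0.52 -4.29] F [ 0.18 -0.5  -5.17] 0.458 39.7333 tip bed mm [91.5 83.5 26.9]
```

>>> jog_arm:
  increments:
    - {"slide": [1, 0, 0], "rotation": [0, 0, 0]}
    - {"slide": [1, 0, 0], "rotation": [0, 0, 0]}
    - {"slide": [0, 0, 0], "rotation": [0, 0, 0]}

```text
time: 39.98
tool_pos: [0.6571, -0.0887, 0.067]
tool_rot: [0.3, -0.067, 0.951, 0.021]
contact_force: [0.7, 1.6, -5.7]
gripper_width: 0.46
```

```bash
python3 chk.py
```

```text
F bed axes [-2.5   1.43 -5.23] F [ 0.74  1.55 -5.72] 0.46 39.9833 tip bed mm [89.5 83.5 26.9]
```

>>> jog_arm:
  increments:
    - {"slide": [1, 0, 0], "rotation": [0, 0, 0]}
    - {"slide": [1, 0, 0], "rotation": [0, 0, 0]}
    - {"slide": [0, 0, 0], "rotation": [0, 0, 0]}

```text
time: 40.23
tool_pos: [0.6555, -0.0889, 0.0659]
tool_rot: [0.3, -0.067, 0.951, 0.021]
contact_force: [-0.1, 0.2, -5.2]
gripper_width: 0.459
```

```bash
python3 chk.py; python3 see.py k2
```

```text
F bed axes [-3.05  0.25 -4.16] F [-0.15  0.23 -5.16] 0.459 40.2333 tip bed mm [87.4 83.5 26.9]
```

View pics/k2_side.png

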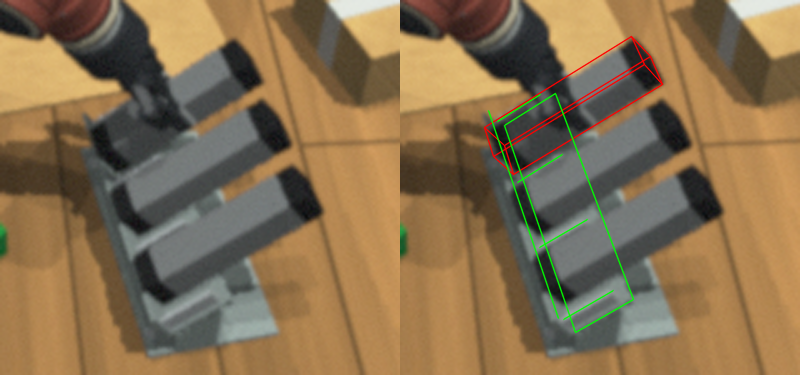

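>>> jog_arm:
  increments:
    - {"slide": [1, 0, 0], "rotation": [0, 0, 0]}
    - {"slide": [1, 0, 0], "rotation": [0, 0, 0]}
    - {"slide": [0, 0, 0], "rotation": [0, 0, 0]}

```text
time: 40.58
tool_pos: [0.6552, -0.0893, 0.0663]
tool_rot: [0.301, -0.067, 0.951, 0.02]
contact_force: [3.6, 1.1, -3.3]
gripper_width: 0.457
```

```bash
python3 chk.py
```

```text
F bed axes [ 1.13  0.62 -4.87] F [ 3.6   1.14 -3.34] 0.457 40.5833 tip bed mm [87.2 83.1 27.4]
```

Ledge contact. Now down to the bed and release.

>>> jog_arm:
  increments:
    - {"slide": [0, 0, 1], "rotation": [0, 0, 0]}
    - {"slide": [0, 0, 0], "rotation": [0, 0, 0]}

```text
time: 40.75
tool_pos: [0.6557, -0.0893, 0.0655]
tool_rot: [0.301, -0.067, 0.951, 0.02]
contact_force: [2.3, 0.1, -1.4]
gripper_width: 0.465
```

```bash
python3 chk.py
```

```text
F bed axes [ 1.12 -0.25 -2.44] F [ 2.33  0.08 -1.35] 0.465 40.75 tip bed mm [87.3 83.1 26.5]
```

>>> jog_arm:
  increments:
    - {"slide": [0, 0, 0.5], "rotation": [0, 0, 0]}
    - {"slide": [0, 0, 0], "rotation": [0, 0, 0]}

```text
time: 40.92
tool_pos: [0.6559, -0.0893, 0.0654]
tool_rot: [0.301, -0.068, 0.951, 0.02]
contact_force: [-1.8, 2.0, 5.1]
gripper_width: 0.459
```

>>> jog_arm:
  increments:
    - {"slide": [0, 0, 0], "rotation": [0, 0, 0]}
    - {"slide": [0, 0, 0], "rotation": [0, 0, 0]}
    - {"slide": [0, 0, 0], "rotation": [0, 0, 0]}
    - {"slide": [0, 0, 0], "rotation": [0, 0, 0]}
    - {"slide": [0, 0, 0], "rotation": [0, 0, 0]}
  fingers: 0.75

```text
time: 41.33
tool_pos: [0.6549, -0.0891, 0.0636]
tool_rot: [0.3, -0.067, 0.951, 0.021]
contact_force: [0.2, -0.3, 0.4]
gripper_width: 0.752
```

>>> jog_arm:
  increments:
    - {"slide": [0, 0, -3], "rotation": [0, 0, 0]}
    - {"slide": [0, 0, -6], "rotation": [0, 0, 0]}
    - {"slide": [0, 0, -10], "rotation": [0, 0, 0]}
    - {"slide": [0, 0, -15], "rotation": [0, 0, 0]}
    - {"slide": [0, 0, -20], "rotation": [0, 0, 0]}
    - {"slide": [0, 0, -25], "rotation": [0, 0, 0]}
    - {"slide": [0, 0, -25], "rotation": [0, 0, 0]}
    - {"slide": [0, 0, -25], "rotation": [0, 0, 0]}
    - {"slide": [0, 0, -20], "rotation": [0, 0, 0]}
    - {"slide": [0, 0, -14], "rotation": [0, 0, 0]}
    - {"slide": [0, 0, -8], "rotation": [0, 0, 0]}
    - {"slide": [0, 0, -3], "rotation": [0, 0, 0]}
    - {"slide": [0, 0, 0], "rotation": [0, 0, 0]}

```text
time: 42.42
tool_pos: [0.5562, -0.1031, 0.207]
tool_rot: [0.3, -0.067, 0.951, 0.02]
contact_force: [0.7, -0.6, 0.6]
gripper_width: 0.75
```

```bash
python3 chk.py; python3 - <<'E'
from h import *
for c in("side","top"):
    f=optics.grab_frame(c); cv2.imwrite(f"pics/z_{c}.png",f["frame"])
E
```

```text
F bed axes [ 0.84 -0.72  0.2 ] F [ 0.67 -0.64  0.64] 0.75 42.4167 tip bed mm [ 86.2  83.4 200.1]
```

View pics/z_side.png

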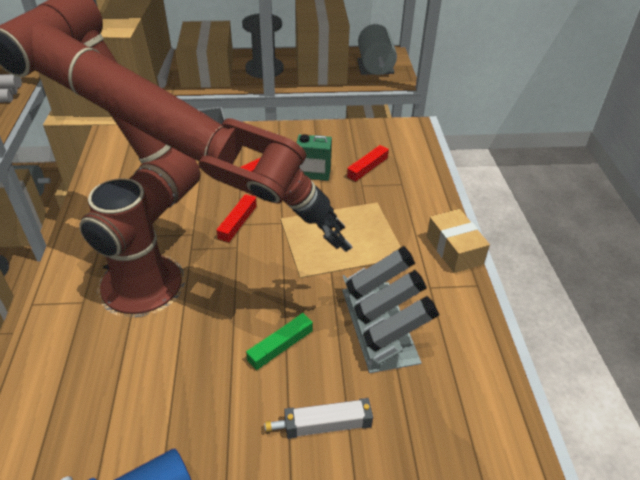

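View pics/z_top.png

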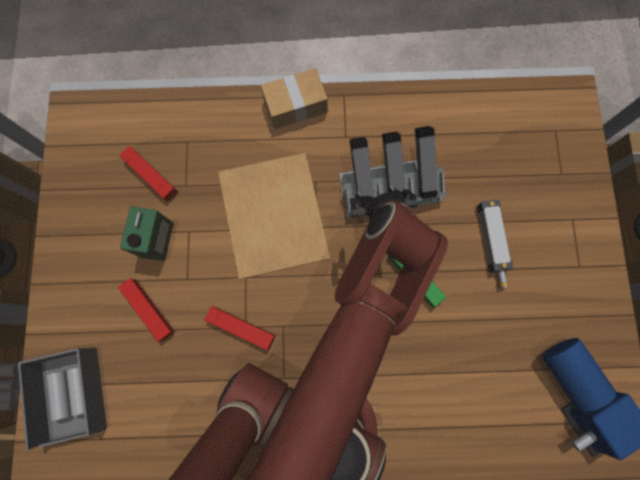

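All three are in the rack, and the tin, cylinder and look-alikes are in place. I'll back the arm off further and check the seating closely.

>>> jog_arm:
  increments:
    - {"slide": [0, -5, -5], "rotation": [0, 0, 0]}
    - {"slide": [0, 10, -10], "rotation": [0, 0, 0]}
    - {"slide": [0, 20, -15], "rotation": [0, 0, 0]}
    - {"slide": [0, 25, -15], "rotation": [0, 0, 0]}
    - {"slide": [0, 25, -15], "rotation": [0, 0, 0]}
    - {"slide": [0, 25, -15], "rotation": [0, 0, 0]}
    - {"slide": [0, 25, -15], "rotation": [0, 0, 0]}
    - {"slide": [0, 20, -10], "rotation": [0, 0, 0]}
    - {"slide": [0, 12, -5], "rotation": [0, 0, 0]}
    - {"slide": [0, 5, 0], "rotation": [0, 0, 0]}
    - {"slide": [0, 0, 0], "rotation": [0, 0, 0]}

```text
time: 43.43
tool_pos: [0.4737, 0.0501, 0.292]
tool_rot: [0.3, -0.068, 0.951, 0.021]
contact_force: [0.4, -1.0, -0.7]
gripper_width: 0.751
```

```bash
python3 - <<'E'
from h import *
F={}
P={}
for c,(a,b,x,y,k) in {"side":(335,235,455,375,4),"top":(330,115,460,225,4)}.items():
    f=F[c]=optics.grab_frame(c)
    im=cv2.resize(f["frame"][b:y,a:x],None,fx=k,fy=k,interpolation=cv2.INTER_CUBIC); im2=im.copy()
    for n in(1,2,3): draw(im2,f,boxlines(BO+BR@[.09,LANE[n],.02],BR),(a,b),k)
    o=np.hstack([im,im2]); s=min(1,780/o.shape[1]); cv2.imwrite(f"pics/y_{c}.png",cv2.resize(o,None,fx=s,fy=s))
    P[c]=[d["mask"] for d in silhouettes("tube_1",c)]
up=lambda m:np.kron(m,np.ones((2,2),bool))
for n in (1,2,3):
    C=BO+BR@[.09,LANE[n],.02]; ms={}
    for c in F:
        bm=boxmask(F[c],C,BR,(.18,.04,.04)); ms[c]=max((up(m) for m in P[c]),key=lambda m:iou(m,bm)); print(n,c,round(iou(ms[c],bm),2))
    cost=lambda v:sum(1-iou(boxmask(F[c],C+BR@np.array([v[0],v[1],v[2]])/100,BR@Rn.from_euler('zy',[v[3]*5,v[4]*5],degrees=True).as_matrix(),(.18,.04,.04)),ms[c]) for c in F)
    r=minimize(cost,np.zeros(5),method="Nelder-Mead",options=dict(initial_simplex=np.vstack([np.zeros(5),np.eye(5)*.7]),maxiter=400))
    print(n,"d mm",(r.x[:3]*10).round(1),"yaw,pitch deg",(r.x[3:]*5).round(1),round(r.fun,3))
for nme in("oil_tin","air_cylinder"):
    for c in F: print(nme,c,[(round(d["score"],2),np.round(d["uv"],1).tolist()) for d in place_of(nme,c)][:2])
print(state()["time"])
E
```

```text
1 side 0.9
1 top 0.85
1 d mm [-3.1 -2.9  1.9] yaw,pitch deg [1. 1.] 0.139
2 side 0.93
2 top 0.87
2 d mm [-2.5 -1.6  2.7] yaw,pitch deg [0.6 0.4] 0.135
3 side 0.9
3 top 0.9
3 d mm [-2.1  0.2  2.5] yaw,pitch deg [-0.8 -0.4] 0.147
oil_tin side [(0.72, [313.7, 175.3]), (0.24, [361.3, 317.2])]
oil_tin top [(0.83, [157.4, 241.5])]
air_cylinder side [(0.59, [325.8, 423.5])]
air_cylinder top [(0.85, [487.4, 238.7])]
43.8333
```

View pics/y_side.png

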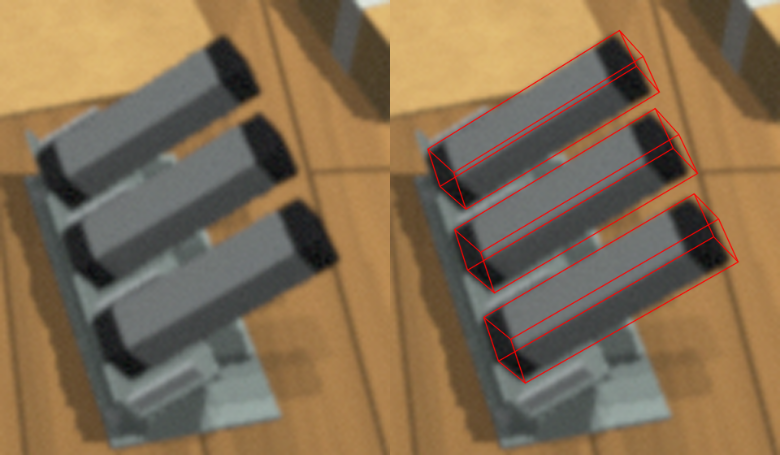

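View pics/y_top.png

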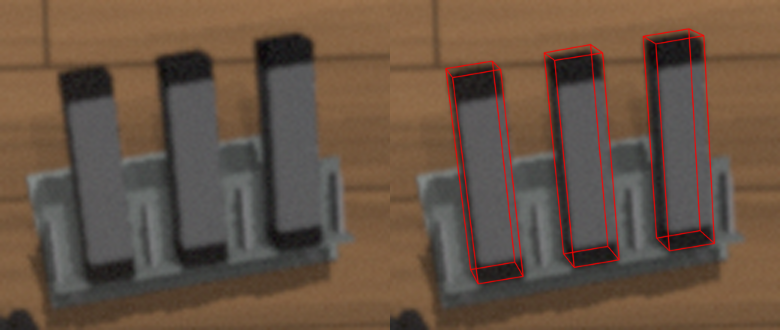

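All three tubes match their lane poses within 3 mm and 1°, each with its foot on the ledge, and the robot touches nothing. Handing in.

```bash
python3 -c "
from plant import manip,state
print(manip.job_done(), state()['time'])"
```

```text
the job is handed in; nothing more can be done
the job is handed in; nothing more can be done
```

I put all three tubes in the rack, one per lane, each with its heavy end down on the ledge, and handed the job in at about 44 s of the 67 s allowed.

- **Placing:** I lifted each tube at its middle and read the wrist torque. Two tubes were heavy at the end toward −y (now in lanes 3 and 2), and one at the end toward +y (now in lane 1). Contact with the bed and ledge was felt through the force reading, and the change in force on contact stayed at about 13 N or less.
- **Last checks:** The tubes matched their lane poses within about 3 mm and 1° in both cameras. None moved after release. The oil tin and air cylinder appeared unmoved, and the tool was clear of everything.
- **First grasp missed:** The fingertips sat about 33 mm higher along the tool than the reported position, so the fingers shut above the first tube. I touched its top with about 12 N to measure the offset and used that from then on.
- **Small disagreements:** The measured distances to the heavy ends were about 26, 28 and 45 mm, against the stated 30 to 34 mm. The directions were clear. The rack fit left a 2 to 3 mm mismatch between the two cameras. While the grip closed on tubes 2 and 3 I felt about 5 N upward, probably the fingertips on the mat.

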